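# Put the washed ambulance and beakers up to drain

### The job

After the toy wash, put things up to drain: park the white ambulance squarely in the middle of the rubber pad under the hold-down, either way round, swing the hold-down's clamp lever fully open, lower the stop gently until its foot touches the ambulance's roof, and swing the lever fully back to lock it there. Hang every steel beaker mouth-down on an angled draining peg of its own, slid on until the peg's tip meets the beaker's bottom. Leave the other toys where they stand.

Things in the scene. Friction and masses are not known exactly. Their poses are not given: they have to be found in the camera images.
- ambulance: white plastic toy ambulance with a thin red stripe, 170 long (its x, bonnet at +x), 58 wide (y), 84 mm high (z), about 150 g, loose, on its wheels; origin centred under it at wheel-bottom height. Its flat roof at z = 84 runs from x = -85 to +55 mm and its sides are flat and 58 mm apart there; the lower bonnet fills x = +55 to +85. The wheels do not turn
- pad (a point): centre of the top face of the ribbed black rubber pad of the hold-down stand, 8 mm above the table; pad 190 mm along its x by 150 mm along y, flat, no rims. The point's x axis points along the pad away from the robot, to the stand's column (20 mm thick, 240 mm tall) 130 mm from the pad's centre; z is up. The stand is fixed to the table
- stop (a joint): the stop slides on the column: 0 = top, grows as it goes down, to 0.12 m at most. Stiff: it stays where it is left; pushing it down takes about 3 N, lifting it about 8 N. It starts near the top, its foot then at least 55 mm above the parked ambulance's roof. The clamp does not really block it in this simulation, but it must be open when the stop is lowered
- stop_foot (a point): centre of the underside of the stop's round rubber foot, 26 mm across, over the point 45 mm from the pad's centre on the pad's +x axis. Above it is a 22 mm wide arm that runs from the column to the foot, its underside 28 mm above this point
- stop_knob (a point): centre of the top face of the black knob on the stop, straight above the foot (78 mm higher than the foot's underside), 32 mm across, 30 mm tall: push it down or grip it; it moves with the stop
- clamp (a joint): clamp lever, rad: 0 = locked (lever points from its pivot along the pad's -x), 1.5 = fully open (points along the pad's +y); turns clockwise from above as it opens, stays where it is left; about 1.5 N at the tip turns it. It starts locked
- clamp_tip (a point): centre of the top of the upright black grip on the lever's end, 14 mm across; about 28 mm of it stands free above the lever. It rides on the stop and moves up and down with it. The knob's centre is about 63 mm from it when locked
- clamp_pivot (a point): point on the lever's vertical hinge axis at the height of the top of the grip, 55 mm from the grip's axis; rides on the stop, 55 mm from the column on the pad's +y side
- rack: beech draining rail fixed to the table, 340 mm long (its y), 80 mm high, with three straight round pegs in a row 115 mm apart; its -x side faces the robot. All pegs lean 35 degrees from vertical towards the rack's -x: direction from root to tip (-0.574, 0, 0.819) in the rack's frame. Each is 18 mm thick, round-ended, and stands 120 mm clear along its length. Origin centred under the peg row at table height
- peg0_tip (a point): end of draining peg 0, 173 mm above the table; axes as the rack's
- peg1_tip (a point): end of draining peg 1, 173 mm above the table; axes as the rack's
- peg2_tip (a point): end of draining peg 2, 173 mm above the table; axes as the rack's
- beaker0: plain steel beaker, a straight round cup 58 mm across and 85 mm tall, 3 mm wall, about 80 g, loose, may be absent; starts mouth-down on the table: origin at the centre of its mouth, z points to the closed end
- beaker1: plain steel beaker, a straight round cup 58 mm across and 85 mm tall, 3 mm wall, about 80 g, loose, may be absent; starts mouth-down on the table: origin at the centre of its mouth, z points to the closed end
- beaker2: plain steel beaker, a straight round cup 58 mm across and 85 mm tall, 3 mm wall, about 80 g, loose, may be absent; starts mouth-down on the table: origin at the centre of its mouth, z points to the closed end
- beaker0_in (a point): centre of the inside of the closed end of beaker0, 81 mm from the mouth along its z (4 mm below its closed outer face); rests against a peg's tip when it is hung
- beaker1_in (a point): centre of the inside of the closed end of beaker1, 81 mm from the mouth along its z (4 mm below its closed outer face); rests against a peg's tip when it is hung
- beaker2_in (a point): centre of the inside of the closed end of beaker2, 81 mm from the mouth along its z (4 mm below its closed outer face); rests against a peg's tip when it is hung
- tractor: green plastic toy tractor, 80 x 52 x 77 mm, loose, stands among the beakers, leave alone; origin under its centre
- pickup: blue die-cast toy pickup, 150 x 58 x 63 mm, loose, leave alone
- crane: steel toy crane lorry, 150 x 58 x 136 mm, loose, leave alone
Things that resemble listed ones, but are neither listed nor needed, are in the scene too. Leave any orange or yellow look-alike of the beaker2 alone.

How it is judged:
By the outcome, as a careful person would: the job done as asked, in the order asked, and still so for the second after the job is handed in, with the robot touching nothing.
Of beaker0, beaker1, beaker2 only 2 to 3 are there at a start; the rules pass over those that are not, and their reading is None.
At some moment in a run one of ambulance may be knocked a few centimetres aside while the robot is not near it.
It also fails if it takes over 210 s, if anything falls off the work surface, if the arm or the gripper's body presses on something with over 40 N, if the wrist force passes 120 N, or if a joint passes its speed limit or range.

### The arm

A 6-joint arm with a two-finger parallel gripper is mounted at the origin on the work surface. World frame = base frame: x ahead of the robot, y to its left, z up, the work surface at z = 0. Lengths are in m, angles in degrees, forces in N, time in s.
With the tool pointing down it reaches from about 0.325 to 0.775 m from the base axis. Payload 5.5 kg.
Tool frame: the origin (TCP) lies midway between the tips of the shut fingers; the grasp point (between the pads) lies 19 mm behind it; x points along the fingers, y is the direction in which the jaws open and shut, and the axes are right-handed (so a half turn about x gives the same grasp; the last joint's range is limited). The gripper opens to 85 mm and grips with 20 to 120 N. Pads are 22 mm wide; open, the fingers measure 114 mm over their backs; the gripper's body (76 mm by 85 mm) begins 54 mm behind the grasp point. The pads swing forward as they close: fully open they stand 13 mm farther back than shut.
Start: joints at [73.413, 5.22, 70.514, -0, 104.267, -3.249], TCP at [0.138, 0.584, 0.231] pointing down, gripper open.
Joint ranges: [-164.24, 164.24], [-49.07, 125.15], [9.68, 141.18], [-86.29, 266.29], [3.28, 154.24], [-151.56, 151.56]. Speed limits (degrees/s): [147.25, 147.25, 172.46, 180, 180, 180].

### API

Orientations are given as a 3x3 rotation matrix whose columns are the frame's x, y, z axes.
In Python, from cell import robot, snapshot, get_calibration, job, recognise gives the robot as it stands.
- The arm moves only by the tool play_rows, never from a script. Its argument "moves" is a list of rows, each a list of 2 entries, a list of its own where there are three numbers: the shift along the tool's x, y, z in cm, then the turn about the tool's x in degrees. A call has 1 to 8 rows; each row is the pose to reach, as a shift and turn from the pose commanded when the call began, along the tool's axes at that moment; what a row does not reach only later rows make up. A row lasts 1/12 s, in which the tool goes at most 41.7 mm and 7.16 degrees, less where a joint would pass 70% of its speed; a pose out of reach is approached as far as the arm can. A call with a gripper value outside its range is refused whole. "gripper" is the finger opening in cm, from 0 to 8.54, set as the call begins (left out, the last holds). The fingers move at their own pace and stop on an object; "squeeze" is the grip in N (left out, the last holds). Time passes only in rows, so rows that repeat a pose let the fingers close. It gives the time, the measured TCP pose, the force and the opening at its end, in the units of the state.
- robot.observe(): the state, without advancing time (a new reading comes with each control period).
- snapshot(name): name is "scene" or "top" or "wrist"; returns (picture, depth): 420x560x3 uint8, red, green, blue; 420x560 float32, m along the optical axis (not along the pixel's ray), 0 where there is no reading.
- get_calibration(name): a dict with "intrinsics" (3x3 intrinsics, pixels), "rvec" (rotation vector, rad) and "tvec" (3), from world to camera coordinates, as OpenCV has them; the wrist camera has in their place "mount" (4x4, takes a point from camera to tool coordinates, whose origin is the TCP and whose axes are the tool frame's). Camera axes: x right, y down, z forward; pixel columns grow to the right and rows downward; lengths in m; the calibration is good to about 2 mm. A picture is of the moment at which its call begins: read the wrist's pose just before it. get_calibration takes no time and is no camera call.
- job.sign_off(): hands the job in, once; it reports no verdict.
Trained networks look in the newest picture that a camera, given by its name, has taken for a name from the list of things; names that differ only in an ending like _2 or _b are one class to them, and where a whole thing is asked for, a point or a joint stands for the part that bears it (a point fixed in the world has none). Each returns a list of dicts, best first, with "score" (0 to 1); they miss things now and then, are a little off and sometimes report something else, mostly with a low value. They report only what shows in the picture. A call takes as long as a camera call. They do not tell look-alikes from the thing itself.
- recognise(camera, thing): "extent" ([left, top, width, height] in pixels, round what is visible of it).
The state is a dict: "clock": time; "joints": joint angles; "joint_velocities": joint speeds; "joint_torque": joint torques, N m; "tcp_pos": TCP position; "tcp_rot": TCP orientation; "wrist_force": force on the tool from outside, world axes, zero at the start; "moment": the same for the moment, N m; "width": finger opening in m.
Only numpy, scipy, OpenCV 4.12 (cv2) and the standard library are available. Lean on these libraries where they do the work, as an engineer would, in place of code of your own. Each camera call takes 0.05 s, during which the arm holds its last target.

## Working session

There is one attempt and no reset: what is moved stays moved. The work goes in short steps, Python scripts to look and compute and a tool call to move; the robot and the scene stay as the last step left them, time stands still between calls to the robot, and variables do not carry over. Pictures are saved under pics/ and viewed, and the job is handed in when it is done.

Besides the shell and the picture viewer there is one more tool, called after "Request:" as name(argument=value, ...), one argument or row to a line, values as JSON. play_rows: Moves the arm, as the interface text tells. Its arguments: {"type":"object","properties":{"moves":{"type":"array"},"gripper":{"type":"number"},"squeeze":{"type":"number"}},"required":["moves"]}

```bash
ls; mkdir -p pics; python3 - <<'E'
from cell import robot, snapshot, get_calibration, job, recognise
import cv2,numpy as np
s=robot.observe();print({k:np.round(v,3).tolist() for k,v in s.items()})
for n in ["scene","top","wrist"]:
    p,d=snapshot(n);cv2.imwrite(f"pics/{n}0.png",p[:,:,::-1]);np.save(f"pics/{n}0.npy",d)
    print(n,{k:np.round(v,4).tolist() for k,v in get_calibration(n).items()})
E
```

```text
pics
{'clock': 0.0, 'joints': [73.413, 5.262, 70.583, 0.002, 104.267, -3.25], 'joint_velocities': [0.004, 0.018, 0.036, -0.039, 0.019, 0.029], 'joint_torque': [-0.0, -45.873, -41.802, -0.0, 0.012, -0.0], 'tcp_pos': [0.138, 0.584, 0.23], 'tcp_rot': [[-0.001, 0.231, 0.973], [-0.002, 0.973, -0.231], [-1.0, -0.002, -0.0]], 'wrist_force': [0.911, 0.415, -0.193], 'moment': [0.024, 0.023, -0.0], 'width': 0.085}
scene {'intrinsics': [[525.4731, 0.0, 286.9313], [0.0, 525.4731, 203.9069], [0.0, 0.0, 1.0]], 'rvec': [2.1708, 1.152, -0.4215], 'tvec': [-0.3309, -0.1981, 1.6315]}
top {'intrinsics': [[406.2595, 0.0, 281.9857], [0.0, 406.2595, 209.9888], [0.0, 0.0, 1.0]], 'rvec': [2.1334, -2.1788, 0.1173], 'tvec': [0.0398, 0.5274, 1.2241]}
wrist {'intrinsics': [[363.4725, 0.0, 276.3251], [0.0, 363.4725, 211.4524], [0.0, 0.0, 1.0]], 'mount': [[0.0004, -0.281, 0.9597, -0.1431], [1.0, -0.0011, -0.0007, -0.0002], [0.0013, 0.9597, 0.281, -0.0714], [0.0, 0.0, 0.0, 1.0]]}
```

View pics/scene0.png

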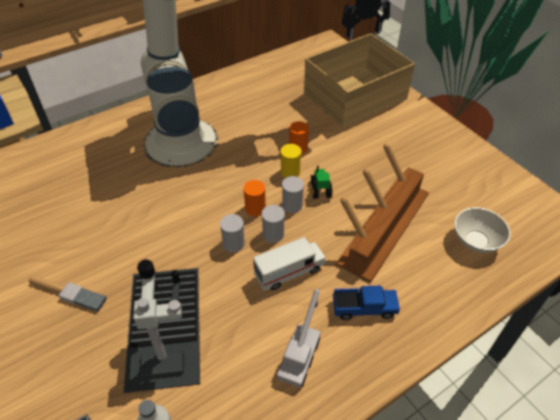

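View pics/top0.png

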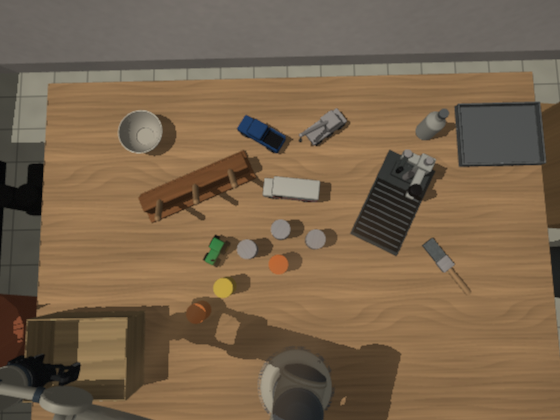

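View pics/wrist0.png

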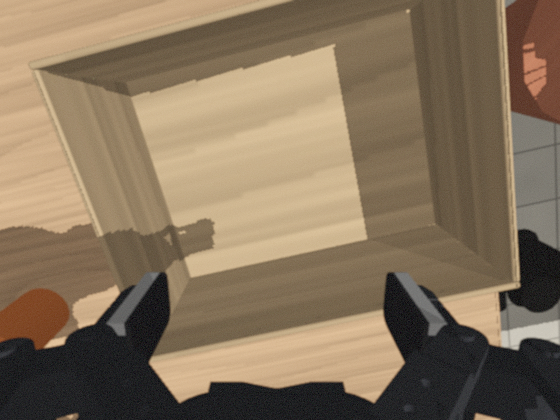

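The top view shows three steel beakers at about (281,229), (316,239) and (247,249). The ambulance is at (292,189), the rack at (196,187), the stand at (395,200) and the tractor at (215,250). I'll measure them with the depth image.

```bash
cat > h.py <<'E'
import numpy as np,cv2
from cell import robot, snapshot, get_calibration, job, recognise
def cloud(n,d,tcp=None):
    c=get_calibration(n);K=np.array(c["intrinsics"])
    v,u=np.mgrid[0:420,0:560]
    P=np.stack([(u-K[0,2])/K[0,0]*d,(v-K[1,2])/K[1,1]*d,d],-1).reshape(-1,3)
    if n=="wrist":
        M=np.array(c["mount"]);P=P@M[:3,:3].T+M[:3,3]
        P=P@np.array(tcp[1]).T+np.array(tcp[0])
    else:
        R=cv2.Rodrigues(np.array(c["rvec"],float))[0];P=(P-np.array(c["tvec"]))@R
    P=P.reshape(420,560,3);P[d==0]=np.nan
    return P
def shot(n,name):
    s=robot.observe();p,d=snapshot(n);cv2.imwrite(f"pics/{name}.png",p[:,:,::-1])
    P=cloud(n,d,(s["tcp_pos"],s["tcp_rot"]));np.save(f"pics/{name}_P.npy",P);return p,P
def st():
    s=robot.observe();print(round(float(s["clock"]),2),np.round(s["tcp_pos"],4),"\n",np.round(s["tcp_rot"],3),"F",np.round(s["wrist_force"],1),"w",round(float(s["width"]),4));return s
E
python3 - <<'E'
from h import *
d=np.load("pics/top0.npy");P=cloud("top",d);np.save("pics/top0_P.npy",P)
ds=np.load("pics/scene0.npy");S=cloud("scene",ds);np.save("pics/scene0_P.npy",S)
for n in ["ambulance","beaker0","rack","tractor","stop","pad","clamp","stop_knob","clamp_tip","peg0_tip"]:
    for cam in ("top","scene"):
        try: print(n,cam,[(round(r["score"],2),np.round(r["extent"]).astype(int).tolist()) for r in recognise(cam,n)][:6])
        except Exception as e: print(n,e)
for nm,Q in(("top",P),("scene",S)):
    z=Q[...,2];print(nm,np.nanmedian(z[300:330,150:180] if nm=="top" else z[150:200,40:120]))
E
```

```text
ambulance top [(0.67, [264, 177, 58, 25])]
ambulance scene [(0.73, [250, 234, 76, 56]), (0.59, [332, 283, 67, 36]), (0.43, [122, 262, 79, 131])]
beaker0 top [(0.87, [234, 240, 25, 20]), (0.83, [304, 229, 19, 20]), (0.74, [270, 221, 19, 16]), (0.74, [270, 256, 20, 13]), (0.66, [187, 303, 22, 22]), (0.59, [216, 274, 20, 25])]
beaker0 scene [(0.82, [220, 215, 23, 39]), (0.77, [282, 141, 17, 36]), (0.7, [252, 237, 72, 53]), (0.67, [243, 177, 18, 40]), (0.64, [263, 204, 22, 39]), (0.47, [309, 167, 21, 28])]
rack top [(0.64, [138, 151, 119, 72])]
rack scene [(0.73, [333, 145, 95, 134]), (0.68, [251, 237, 74, 55])]
tractor top [(0.8, [205, 235, 24, 33])]
tractor scene [(0.85, [310, 165, 22, 33])]
stop top [(0.88, [394, 153, 39, 45])]
stop scene [(0.85, [136, 258, 48, 68])]
pad top [(0.88, [353, 147, 87, 109])]
pad scene [(0.74, [122, 259, 81, 135])]
clamp top [(0.6, [393, 147, 20, 25])]
clamp scene [(0.75, [168, 269, 14, 43])]
stop_knob top [(0.91, [392, 150, 46, 48])]
stop_knob scene [(0.83, [133, 259, 47, 68]), (0.74, [252, 236, 74, 57])]
clamp_tip top [(0.46, [395, 150, 19, 20]), (0.2, [237, 239, 21, 20])]
clamp_tip scene [(0.9, [168, 266, 10, 45])]
peg0_tip top [(0.63, [136, 152, 118, 65]), (0.31, [393, 148, 17, 25])]
peg0_tip scene [(0.83, [337, 145, 92, 136])]
top 3.838658015793379e-06
scene -0.0010844466644908076
```

```bash
python3 - <<'E'
import cv2
a=cv2.imread("pics/top0.png")[100:300,120:460];cv2.imwrite("pics/top0z.png",cv2.resize(a,(800,470),interpolation=cv2.INTER_CUBIC))
a=cv2.imread("pics/scene0.png")[240:400,100:300];cv2.imwrite("pics/scene0z.png",cv2.resize(a,(750,600),interpolation=cv2.INTER_CUBIC))
E
```

```text
(no output)
```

View pics/top0z.png

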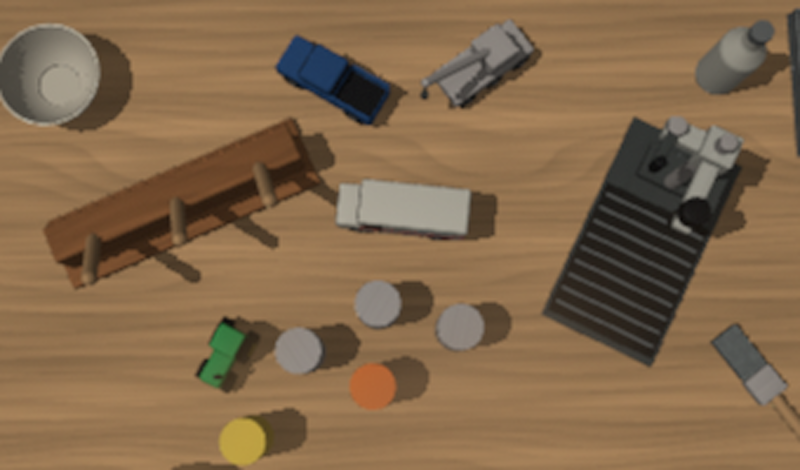

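View pics/scene0z.png

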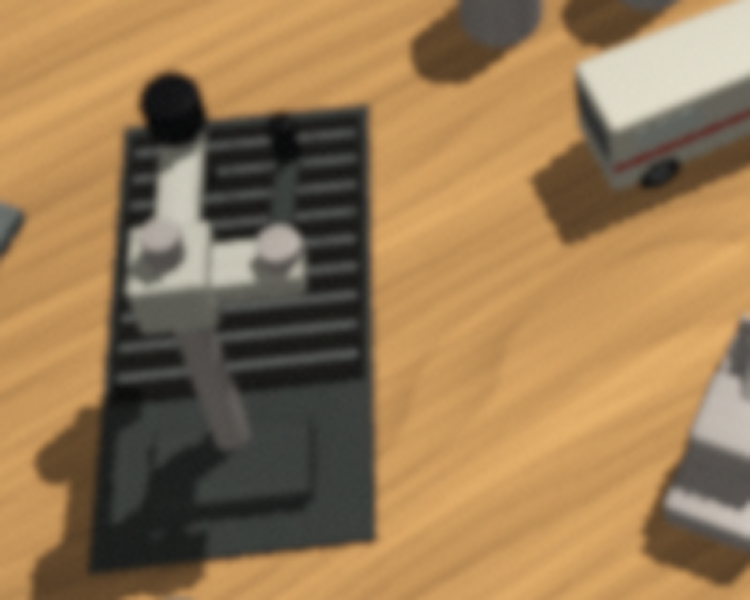

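```bash
python3 - <<'E'
from h import *
P=np.load("pics/top0_P.npy");img=cv2.imread("pics/top0.png")
z=P[...,2]
def comp(box,lo,hi):
    l,t,w,h=box;m=np.zeros(z.shape,bool);m[t:t+h,l:l+w]=1;return P[m&(z>lo)&(z<hi)]
for b in [(234,238,27,24),(304,227,24,24),(269,218,23,23),(266,254,24,22),(214,276,22,24)]:
    q=comp(b,.075,.095);print("beaker",len(q),q.mean(0).round(4),cv2.minEnclosingCircle(q[:,:2].astype(np.float32)))
q=comp((258,170,70,38),.076,.095);print("amb",len(q),q.mean(0).round(4),cv2.minAreaRect((q[:,:2]*1000).astype(np.float32)))
q=comp((203,232,28,38),.02,.1);print("tractor",q.mean(0).round(4),q.max(0),q.min(0))
q=comp((130,145,130,85),.07,.09);print("rack",len(q),q.mean(0).round(4),cv2.minAreaRect((q[:,:2]*1000).astype(np.float32)))
q=comp((130,145,130,85),.1,.3);print("pegs",len(q));
for zlo in(.1,.125,.15):
  k=q[(q[:,2]>zlo)&(q[:,2]<zlo+.025)]
  c=cv2.kmeans(k[:,:2].astype(np.float32),3,None,(3,50,1e-5),5,0)
  for i in range(3):
    kk=k[c[1].ravel()==i];print(zlo,len(kk),kk.mean(0).round(4),kk.max(0).round(3),kk.min(0).round(3))
# stand
q=comp((350,145,90,110),.02,.4)
h=np.histogram(q[:,2],bins=np.arange(.02,.3,.01));print(list(zip(h[0],h[1].round(2))))
# pad: dark pixels
g=img.max(2);m=np.zeros(z.shape,bool);m[145:258,345:442]=1
m&=(z<.02)&(g<75)&(z>.003)
print("pad",m.sum(),cv2.minAreaRect((P[m][:,:2]*1000).astype(np.float32)),np.median(P[m][:,2]))
E
```

```text
beaker 308 [0.411  0.1363 0.0853] ((0.4110008478164673, 0.1366751343011856), 0.02888420782983303)
beaker 303 [ 0.4364 -0.0664  0.0855] ((0.43637287616729736, -0.06646469235420227), 0.028797291219234467)
beaker 301 [0.4677 0.0362 0.0853] ((0.46752697229385376, 0.03632497042417526), 0.028715327382087708)
beaker 310 [0.365  0.0447 0.0855] ((0.364978164434433, 0.04460982233285904), 0.028774939477443695)
beaker 314 [0.3011 0.2046 0.085 ] ((0.30087989568710327, 0.20558962225914001), 0.02899305522441864)
amb 898 [ 0.59   -0.0126  0.0842] ((590.5092163085938, -12.435630798339844), (139.93234252929688, 58.792964935302734), 83.0949935913086)
tractor [0.4091 0.232  0.0534] [0.45851001 0.27513529 0.08263686] [0.36364627 0.19303478 0.02040202]
rack 1804 [0.6148 0.2966 0.0798] ((616.1095581054688, 296.4251403808594), (52.81979751586914, 339.2093200683594), 22.55918312072754)
pegs 321
0.1 30 [0.5417 0.3854 0.1127] [0.554 0.394 0.124] [0.528 0.376 0.101]
0.1 23 [0.6302 0.1775 0.1119] [0.642 0.185 0.123] [0.622 0.166 0.1  ]
0.1 23 [0.5853 0.2807 0.1148] [0.593 0.29  0.125] [0.572 0.269 0.104]
0.125 2
[... 758 characters left out ...]
.int64(6), np.float64(0.12)), (np.int64(3), np.float64(0.13)), (np.int64(3), np.float64(0.14)), (np.int64(0), np.float64(0.15)), (np.int64(6), np.float64(0.16)), (np.int64(14), np.float64(0.17)), (np.int64(9), np.float64(0.18)), (np.int64(53), np.float64(0.19)), (np.int64(261), np.float64(0.2)), (np.int64(204), np.float64(0.21)), (np.int64(124), np.float64(0.22)), (np.int64(83), np.float64(0.23)), (np.int64(124), np.float64(0.24)), (np.int64(5), np.float64(0.25)), (np.int64(0), np.float64(0.26)), (np.int64(0), np.float64(0.27)), (np.int64(0), np.float64(0.28))]
pad 3579 ((530.5374755859375, -362.85028076171875), (256.27215576171875, 301.68841552734375), 64.40977478027344) 0.00829100394891528
```

```bash
python3 - <<'E'
from h import *
from scipy.optimize import least_squares
P=np.load("pics/top0_P.npy");S=np.load("pics/scene0_P.npy");img=cv2.imread("pics/top0.png");z=P[...,2]
m=np.zeros(z.shape,bool);m[145:230,130:260]=1
q=P[m&(z>.1)]
S2=S[145:280,330:430].reshape(-1,3);S2=S2[(S2[:,2]>.1)&(S2[:,2]<.185)]
def res(p,q):
    a=p[2];X=np.array([np.cos(a),np.sin(a),0]);Y=np.array([-np.sin(a),np.cos(a),0]);d=-.5736*X+np.array([0,0,.8192])
    r=[]
    for k in(-1,0,1):
        t=np.array([p[0],p[1],.173])+k*.115*Y-d*.009
        w=q-t;s=np.minimum(w@d,0);r.append(np.linalg.norm(w-s[:,None]*d,axis=1)-.009)
    r=np.array(r);return r[np.abs(r).argmin(0),np.arange(len(q))]
for n,Q in(("top",q),("scene",S2),("both",np.r_[q,S2])):
    f=least_squares(res,[.548,.267,.394],args=(Q,),loss="soft_l1",f_scale=.002);print(n,len(Q),f.x.round(4),np.degrees(f.x[2]),np.median(abs(f.fun)))
# stand raised base
for nm,Q,(b) in(("top",P,(145,258,345,445)),("scene",S,(240,400,100,215))):
    K=Q[b[0]:b[1],b[2]:b[3]].reshape(-1,3);K=K[(K[:,2]>.004)&(K[:,2]<.014)]
    K=K[(K[:,0]<.72)]
    print(nm,len(K),cv2.minAreaRect((K[:,:2]*1000).astype(np.float32)))
Z=z[145:215,385:440];
np.set_printoptions(linewidth=260)
print("cols",list(range(388,440,2)))
for r in range(148,202,2): print(r,(z[r,388:440:2]*1000).astype(int))
E
```

```text
top 321 [0.5385 0.2647 0.3925] 22.48780438349302 0.0005067236484717179
scene 718 [0.5383 0.2629 0.3911] 22.406942001025413 0.0011739459639791942
both 1039 [0.5384 0.2635 0.3917] 22.443572392945452 0.0011162568422232195
top 3945 ((549.69091796875, -328.3836364746094), (316.0775451660156, 351.4754943847656), 87.85838317871094)
scene 3937 ((503.0547790527344, -326.7813415527344), (289.7289733886719, 422.6922912597656), 60.87472915649414)
cols [388, 390, 392, 394, 396, 398, 400, 402, 404, 406, 408, 410, 412, 414, 416, 418, 420, 422, 424, 426, 428, 430, 432, 434, 436, 438]
148 [ 3 -2  3  2  0 -4  0 -3 -1  1  0  4  4 -1  2  0  6 -5  2  1  0  0  1 -2 -2  1]
150 [  5   5   3   0   0   3   3  -3 217 219 222 223  -2   3   3   0   2   0   0   1   0   0   0   1   0   0]
152 [  5   5   3   4   2   3   0 198 222 219 216 221 205   1   1   2   1   1   4  -1   0   0   1   2   1  -1]
154 [                   1                    2                    7                    1                    4                    5                    5                  206                  219 -9223372036854775808       
[... 3555 characters left out ...]
   5   8  11   7  11   7 197 207   6  13  11   7  -1   1  -6   1   0   0   1   3   4]
200 [                  10 -9223372036854775808                    3                    4                    8                    8                    9                   10                    8                   10                    8                   16
                    7                    5                    9                    5                    7                    0                    3                    0                    0                   -5                    1                    5
                    4                    2]<stdin>:24: RuntimeWarning: invalid value encountered in cast
```

```bash
python3 - <<'E'
from h import *
P=np.load("pics/top0_P.npy");S=np.load("pics/scene0_P.npy");img=cv2.imread("pics/top0.png");z=P[...,2]
def reg(Q,b,lo,hi):
    K=Q[b[1]:b[3],b[0]:b[2]].reshape(-1,3);return K[(K[:,2]>lo)&(K[:,2]<hi)]
for n,b,lo,hi in(("knob",(406,180,424,200),.233,.25),("col",(422,152,438,168),.232,.25),("tip",(394,162,408,174),.238,.26),("piv",(402,148,414,160),.213,.228)):
    q=reg(P,b,lo,hi);c,r=cv2.minEnclosingCircle(q[:,:2].astype(np.float32));print(n,len(q),q.mean(0).round(4),np.round(c,4),round(r,4),np.median(q[:,2]))
# base: top image, dark color mask + z
hsv=cv2.cvtColor(img,cv2.COLOR_BGR2HSV)
m=np.zeros(z.shape,np.uint8);m[148:256,348:440]=1
m&=((hsv[...,1]<90)&(z<.03)).astype(np.uint8)
m=cv2.morphologyEx(m,cv2.MORPH_OPEN,np.ones((3,3)));n,l,s,_=cv2.connectedComponentsWithStats(m);i=1+s[1:,4].argmax();k=P[l==i];k=k[np.isfinite(k[:,0])]
print("base",len(k),cv2.minAreaRect((k[:,:2]*1000).astype(np.float32)));print(cv2.boxPoints(cv2.minAreaRect((k[:,:2]*1000).astype(np.float32))))
v=img.copy();v[l==i]=(0,0,255);cv2.imwrite("pics/base.png",cv2.resize(v[140:265,340:450],None,fx=4.5,fy=4.5))
E
```

```text
knob 120 [ 0.5508 -0.3175  0.2403] [ 0.5512 -0.3179] 0.0158 0.2407968786547398
col 53 [ 0.6264 -0.3564  0.2399] [ 0.6265 -0.3572] 0.0102 0.2405011071318627
tip 27 [ 0.6046 -0.2786  0.2472] [ 0.6042 -0.2789] 0.006 0.2480826287463217
piv 75 [ 0.6487 -0.306   0.2204] [ 0.6465 -0.3048] 0.0162 0.22024897368301644
base 3899 ((549.9876708984375, -320.6904602050781), (160.4714813232422, 299.00506591796875), 62.781700134277344)
[[ 380.34113 -323.66196]
 [ 646.2375  -460.42148]
 [ 719.6342  -317.71896]
 [ 453.73785 -180.95944]]
```

View pics/base.png

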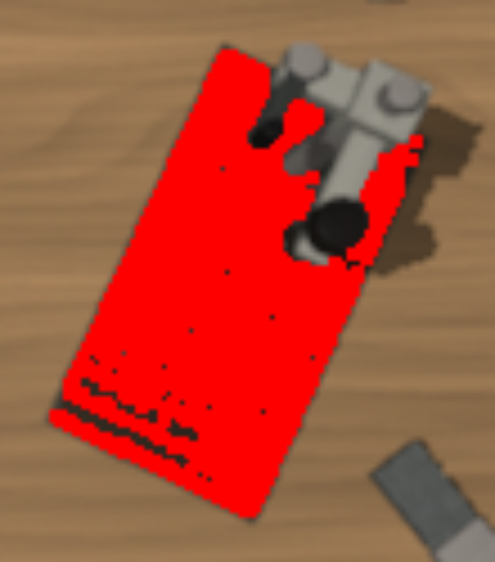

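```bash
cat >> h.py <<'E'
def go(x,y,z,th=None):
    s=robot.observe();R=np.array(s["tcp_rot"]);d=np.array([x,y,z])-s["tcp_pos"]
    t=np.degrees(np.arctan2(R[1,1],R[0,1]));turn=0 if th is None else (t-th+180)%360-180
    l=R.T@d*100;n=max(np.linalg.norm(l)/4.17,abs(turn)/7.16)
    print("F",np.round(s["wrist_force"],1),"now",np.round(s["tcp_pos"],4),round(t,2),"w",round(float(s["width"]),4),"t",round(float(s["clock"]),1),"-> shift",np.round(l,2),"turn",round(turn,1),"rows",round(n,1))
E
python3 -c "
from h import *
go(.595,.027,.231,-6.9)"
```

```text
F [ 0.4  0.9 -0.2] now [0.1384 0.5838 0.2312] 76.66 w 0.0853 t 1.1 -> shift [ 3.000e-02 -4.365e+01  5.727e+01] turn 83.6 rows 17.3
```

Request:
play_rows(
  moves=[
    [[0, -43.6, 57.3], 83.6],
    [[0, -43.6, 57.3], 83.6],
    [[0, -43.6, 57.3], 83.6],
    [[0, -43.6, 57.3], 83.6],
    [[0, -43.6, 57.3], 83.6],
    [[0, -43.6, 57.3], 83.6],
    [[0, -43.6, 57.3], 83.6],
    [[0, -43.6, 57.3], 83.6],
  ],
  gripper=8.5,
)

```text
clock: 1.82
tcp_pos: [0.3508, 0.3245, 0.2316]
tcp_rot: [[0.001, 0.945, 0.326], [0.001, 0.326, -0.945], [-1.0, 0.001, -0.0]]
wrist_force: [0.9, 1.0, 0.4]
width: 0.0848
```

```bash
python3 -c "
from h import *
go(.595,.027,.231,-6.9)"
```

```text
F [0.9 1.  0.4] now [0.3508 0.3245 0.2316] 19.03 w 0.0848 t 1.8 -> shift [ 0.06 13.39 36.09] turn 25.9 rows 9.2
```

Request:
play_rows(
  moves=[
    [[0, 13.4, 36.1], 25.9],
    [[0, 13.4, 36.1], 25.9],
    [[0, 13.4, 36.1], 25.9],
    [[0, 13.4, 36.1], 25.9],
    [[0, 13.4, 36.1], 25.9],
    [[0, 13.4, 36.1], 25.9],
    [[0, 13.4, 36.1], 25.9],
    [[0, 13.4, 36.1], 25.9],
  ],
)

```text
clock: 2.48
tcp_pos: [0.564, 0.0679, 0.2315]
tcp_rot: [[0.001, 0.993, -0.114], [0.0, -0.114, -0.993], [-1.0, 0.001, -0.0]]
wrist_force: [0.9, 0.8, -0.0]
width: 0.085
```

```bash
python3 -c "
from h import *
shot('wrist','w1'); p,P=shot('top','t1')
z=P[...,2]
m=np.zeros(z.shape,bool);m[150:220,240:345]=1
q=P[m&(z>.076)&(z<.095)];print(cv2.minAreaRect((q[:,:2]*1000).astype(np.float32)),len(q))
go(.595,.027,.231,-6.9)"
```

```text
((554.6448974609375, -11.279548645019531), (134.9550018310547, 129.89366149902344), 83.86885833740234) 569
F [-1.7  1.2 -1.3] now [0.5654 0.0649 0.2295] -6.9 w 0.0853 t 2.6 -> shift [-0.15  3.4   3.4 ] turn 0.0 rows 1.2
```

View pics/w1.png

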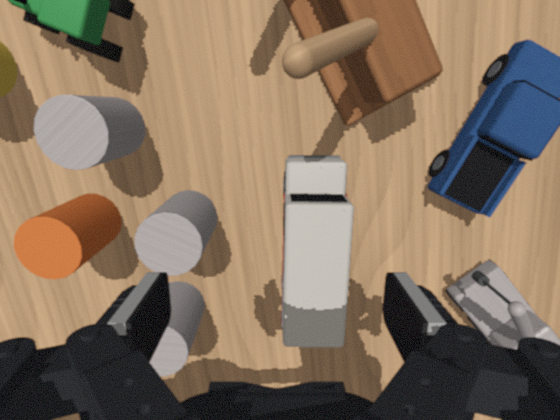

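View pics/t1.png

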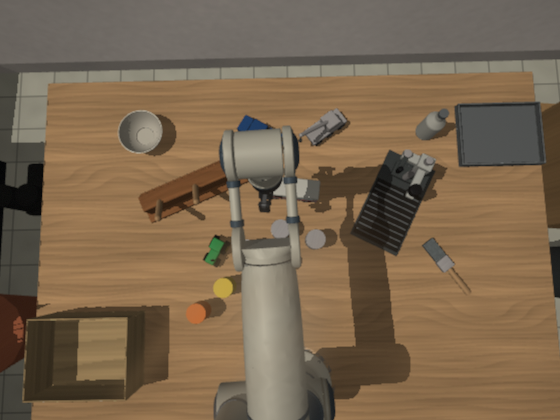

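```bash
python3 -c "
from h import *
P=np.load('pics/w1_P.npy');z=P[...,2]
m=np.zeros(z.shape,bool);m[150:300,275:362]=1
q=P[m&(z>.076)&(z<.095)];print(cv2.minAreaRect((q[:,:2]*1000).astype(np.float32)),len(q),q[:,1].max())
"
```

```text
((593.3238525390625, 11.108951568603516), (93.93169403076172, 58.135169982910156), 82.74212646484375) 6547 0.06039729231548951
```

Request:
play_rows(
  moves=[
    [[0, 3.4, 3.4], 0],
    [[0, 3.4, 3.4], 0],
    [[4, 3.4, 3.4], 0],
    [[8, 3.4, 3.4], 0],
    [[12, 3.4, 3.4], 0],
    [[16, 3.4, 3.4], 0],
    [[18.5, 3.4, 3.4], 0],
    [[18.5, 3.4, 3.4], 0],
  ],
)

```text
clock: 3.25
tcp_pos: [0.5883, 0.0328, 0.0385]
tcp_rot: [[-0.012, 0.993, -0.113], [0.0, -0.113, -0.994], [-1.0, -0.012, 0.001]]
wrist_force: [-1.7, 0.3, -0.9]
width: 0.0848
```

Request:
play_rows(
  moves=[
    [[0.5, 0, 0], 0],
    [[0.5, 0, 0], 0],
    [[0.5, 0, 0], 0],
    [[0.5, 0, 0], 0],
    [[0.5, 0, 0], 0],
    [[0.5, 0, 0], 0],
  ],
  gripper=5.0,
  squeeze=35,
)

```text
clock: 3.75
tcp_pos: [0.5943, 0.0324, 0.044]
tcp_rot: [[0.004, 0.994, -0.114], [0.0, -0.114, -0.994], [-1.0, 0.004, -0.001]]
wrist_force: [0.4, 0.3, 6.7]
width: 0.0573
```

```bash
python3 -c "
from h import *
shot('wrist','w2')
go(.4933,-.286,.231,62.7)"
```

```text
F [0.5 0.9 7.1] now [0.5943 0.0324 0.044 ] -6.53 w 0.0582 t 3.8 -> shift [-18.75  -6.34  32.77] turn -69.2 rows 9.7
```

View pics/w2.png

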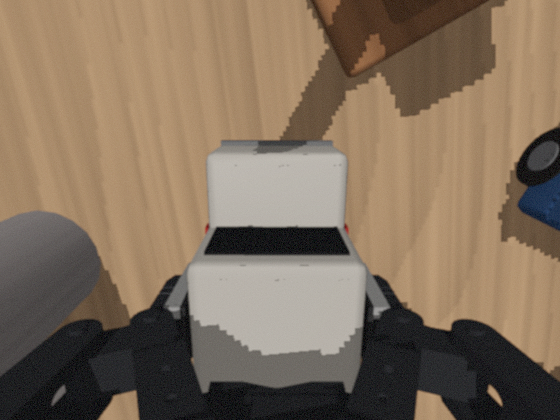

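```bash
python3 -c "
from h import *
go(.4843,-.2832,.094,62.7)"
```

```text
F [0.5 0.9 7.1] now [0.5943 0.0324 0.044 ] -6.53 w 0.0582 t 3.8 -> shift [-5.06 -7.32 32.6 ] turn -69.2 rows 9.7
```

Request:
play_rows(
  moves=[
    [[-2, 0, 0], 0],
    [[-4, 0, 0], 0],
    [[-5, -0.5, 2], -5],
    [[-5, -1, 4.5], -10],
    [[-5, -1.6, 7.5], -16],
    [[-5, -2.4, 10.5], -22],
    [[-5, -3.1, 13.5], -28],
    [[-5, -3.7, 16.5], -34],
  ],
  squeeze=45,
)

```text
clock: 4.47
tcp_pos: [0.5366, -0.1286, 0.0915]
tcp_rot: [[0.0, 0.885, 0.466], [-0.0, 0.466, -0.885], [-1.0, -0.0, 0.0]]
wrist_force: [1.1, -0.5, -2.4]
width: 0.0576
```

```bash
python3 -c "
from h import *
go(.4843,-.2832,.094,62.7)"
```

```text
F [ 1.1 -0.5 -2.4] now [ 0.5366 -0.1286  0.0915] 27.78 w 0.0576 t 4.5 -> shift [ -0.25 -11.83  11.24] turn -34.9 rows 4.9
```

Request:
play_rows(
  moves=[
    [[0, -2, 2], -6],
    [[0, -4, 4], -12],
    [[0, -6, 6], -18],
    [[0, -8, 8], -24],
    [[0, -10, 9.7], -30],
    [[0, -11.8, 11.2], -34.9],
    [[0, -11.8, 11.2], -34.9],
    [[0, -11.8, 11.2], -34.9],
  ],
)

```text
clock: 5.13
tcp_pos: [0.4837, -0.2823, 0.0913]
tcp_rot: [[-0.0, 0.467, 0.884], [0.0, 0.884, -0.467], [-1.0, 0.0, -0.0]]
wrist_force: [0.6, 1.4, -1.1]
width: 0.0575
```

```bash
python3 -c "
from h import *
go(.4843,-.2832,.055,62.7)
shot('wrist','w3');shot('scene','s3')
"
```

```text
F [ 0.6  1.4 -1.1] now [ 0.4837 -0.2823  0.0913] 62.17 w 0.0575 t 5.1 -> shift [ 3.63 -0.05  0.09] turn -0.5 rows 0.9
```

View pics/w3.png

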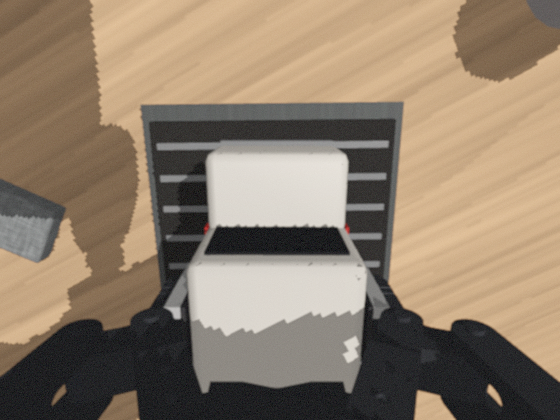

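View pics/s3.png

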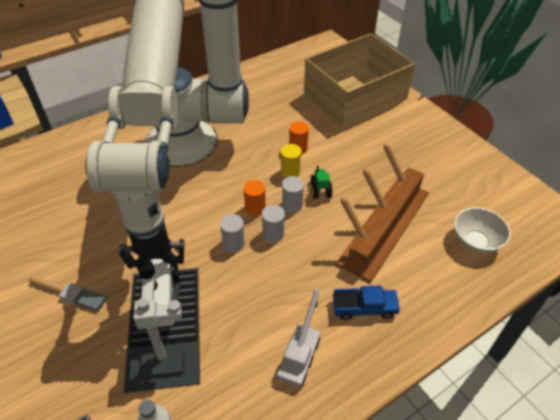

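```bash
python3 - <<'E'
from h import *
P=np.load('pics/w3_P.npy');z=P[...,2]
im=cv2.imread('pics/w3.png').max(2)
np.set_printoptions(linewidth=200)
for u in(170,280,380): print(u,[(r,int(im[r,u]),P[r,u].round(3).tolist()) for r in range(98,130,3)])
X=np.array([.888,-.46]);Y=np.array([.46,.888]);c=np.array([.511,-.297])
for r in(160,185,220):
  print(r,[(u,int(im[r,u]),round(float(((P[r,u,:2]-c)@Y)*1000),1)) for u in range(138,172,3)])
  print(r,[(u,int(im[r,u]),round(float(((P[r,u,:2]-c)@Y)*1000),1)) for u in range(380,408,3)])
for u in(170,280,380): print([(r,int(im[r,u]),round(float(((P[r,u,:2]-c)@X)*1000),1)) for r in range(98,160,3)])
E
```

```text
170 [(98, 209, [0.386, -0.305, 0.001]), (101, 204, [0.388, -0.306, 0.001]), (104, 153, [0.39, -0.306, 0.004]), (107, 97, [0.391, -0.307, 0.005]), (110, 106, [0.393, -0.308, 0.005]), (113, 97, [0.394, -0.309, 0.003]), (116, 101, [0.396, -0.31, 0.004]), (119, 102, [0.397, -0.311, 0.004]), (122, 47, [0.399, -0.311, 0.009]), (125, 51, [0.401, -0.312, 0.008]), (128, 56, [0.402, -0.312, 0.009])]
280 [(98, 202, [0.418, -0.245, 0.0]), (101, 205, [0.419, -0.246, -0.0]), (104, 101, [0.421, -0.247, 0.005]), (107, 105, [0.423, -0.248, 0.005]), (110, 103, [0.424, -0.249, 0.004]), (113, 103, [0.426, -0.249, 0.003]), (116, 104, [0.427, -0.25, 0.005]), (119, 93, [0.429, -0.251, 0.005]), (122, 57, [0.43, -0.252, 0.009]), (125, 59, [0.432, -0.253, 0.009]), (128, 53, [0.433, -0.254, 0.008])]
380 [(98, 211, [0.447, -0.191, -0.001]), (101, 181, [0.448, -0.192, 0.002]), (104, 105, [0.45, -0.193, 0.004]), (107, 105, [0.451, -0.194, 0.004]), (110, 108, [0.453, -0.195, 0.004]), (113, 112, [0.454, -0.196, 0.005]), (116, 108, [0.456, -0.196, 0.004]), (119, 61, [0.457, -0.198, 0.008]), (122, 58, [0.458, -0.199,
[... 1776 characters left out ...]
03, -99.4), (113, 103, -97.6), (116, 104, -95.9), (119, 93, -94.1), (122, 57, -92.5), (125, 59, -90.7), (128, 53, -88.9), (131, 48, -87.2), (134, 47, -85.4), (137, 51, -83.5), (140, 102, -87.1), (143, 147, -86.1), (146, 153, -85.2), (149, 159, -85.1), (152, 174, -84.9), (155, 210, -84.0), (158, 221, -82.8)]
[(98, 211, -105.9), (101, 181, -104.1), (104, 105, -102.4), (107, 105, -100.6), (110, 108, -98.8), (113, 112, -97.1), (116, 108, -95.3), (119, 61, -93.7), (122, 58, -92.0), (125, 56, -90.2), (128, 55, -88.4), (131, 58, -86.6), (134, 51, -84.8), (137, 52, -82.9), (140, 104, -81.3), (143, 156, -79.5), (146, 151, -77.7), (149, 52, -75.7), (152, 59, -74.1), (155, 56, -71.9), (158, 52, -70.3)]
```

Request:
play_rows(
  moves=[
    [[0.5, -0.2, 0.2], -0.5],
    [[1.5, -0.2, 0.2], -0.5],
    [[2.5, -0.2, 0.2], -0.5],
    [[3.2, -0.2, 0.2], -0.5],
    [[3.4, -0.2, 0.2], -0.5],
    [[3.5, -0.2, 0.2], -0.5],
    [[3.5, -0.2, 0.2], -0.5],
  ],
)

```text
clock: 5.82
tcp_pos: [0.4851, -0.2838, 0.0558]
tcp_rot: [[-0.001, 0.456, 0.89], [0.0, 0.89, -0.456], [-1.0, 0.0, -0.001]]
wrist_force: [0.2, -0.8, -1.4]
width: 0.0573
```

Request:
play_rows(
  moves=[
    [[0.1, 0, 0], 0],
    [[0.2, 0, 0], 0],
    [[0.3, 0, 0], 0],
    [[0.3, 0, 0], 0],
  ],
)

```text
clock: 6.15
tcp_pos: [0.4852, -0.284, 0.0533]
tcp_rot: [[0.0, 0.456, 0.89], [-0.0, 0.89, -0.456], [-1.0, -0.0, 0.0]]
wrist_force: [-0.1, 0.1, -1.4]
width: 0.0573
```

Request:
play_rows(
  moves=[
    [[0.1, -0.05, -0.05], 0],
    [[0.2, -0.05, -0.05], 0],
    [[0.2, -0.05, -0.05], 0],
  ],
)

```text
clock: 6.4
tcp_pos: [0.4846, -0.2844, 0.052]
tcp_rot: [[0.001, 0.456, 0.89], [-0.001, 0.89, -0.456], [-1.0, -0.0, 0.001]]
wrist_force: [-1.5, 0.5, 2.7]
width: 0.0572
```

Request:
play_rows(
  moves=[
    [[0, 0, 0], 0],
    [[0, 0, 0], 0],
    [[0, 0, 0], 0],
    [[0, 0, 0], 0],
  ],
  gripper=8.5,
)

```text
clock: 6.73
tcp_pos: [0.4846, -0.2842, 0.0512]
tcp_rot: [[0.0, 0.456, 0.89], [-0.0, 0.89, -0.456], [-1.0, 0.0, 0.0]]
wrist_force: [0.4, 0.8, -0.7]
width: 0.0851
```

```bash
python3 -c "
from h import *
go(.4844,-.2847,.2,62.7)
p,P=shot('wrist','w4');p,T=shot('top','t4')
"
```

```text
F [ 0.4  0.8 -0.7] now [ 0.4846 -0.2842  0.0512] 62.87 w 0.0851 t 6.7 -> shift [-1.488e+01 -5.000e-02  1.000e-02] turn 0.2 rows 3.6
```

View pics/w4.png

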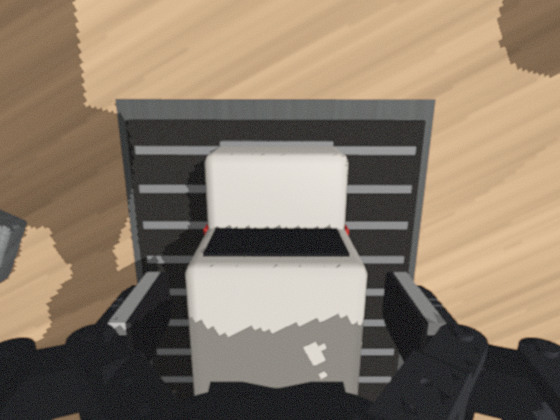

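Request:
play_rows(
  moves=[
    [[-4, 0, 0], 0],
    [[-8, 0, 0], 0],
    [[-12, 0, 0], 0],
    [[-16, 0, 0], 0],
    [[-20, 0, 0], 0],
    [[-24, 0, 0], 0],
    [[-27, 0, 0], 0],
    [[-27, 0, 0], 0],
  ],
)

```text
clock: 7.5
tcp_pos: [0.4854, -0.2847, 0.3301]
tcp_rot: [[0.011, 0.456, 0.89], [-0.007, 0.89, -0.456], [-1.0, -0.001, 0.013]]
wrist_force: [0.6, -0.4, 1.3]
width: 0.085
```

```bash
python3 -c "
from h import *
go(.6029,-.2837,.33,62.7)
p,P=shot('wrist','w5');p,T=shot('top','t5')
"
```

```text
F [ 0.6 -0.4  1.3] now [ 0.4854 -0.2847  0.3301] 62.87 w 0.085 t 7.5 -> shift [ 0.13  5.45 10.41] turn 0.2 rows 2.8
```

View pics/w5.png

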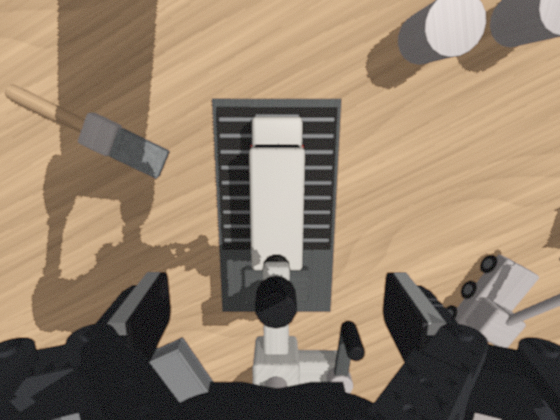

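View pics/t5.png

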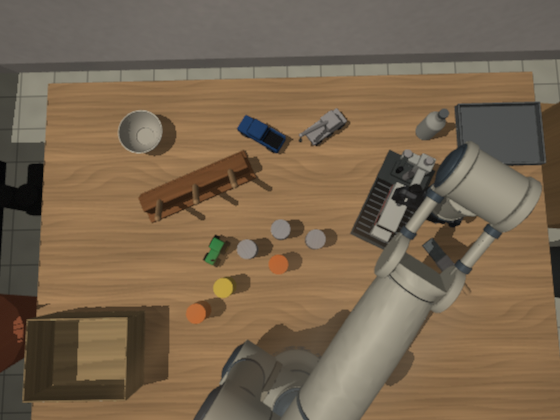

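```bash
python3 - <<'E'
from h import *
P=np.load('pics/w5_P.npy');z=P[...,2];im=cv2.imread('pics/w5.png')
def reg(u0,v0,u1,v1,lo,hi):
    K=P[v0:v1,u0:u1].reshape(-1,3);return K[(K[:,2]>lo)&(K[:,2]<hi)]
for n,a in dict(amb=(240,140,315,262,.085,.1),knob=(245,260,310,335,.23,.25),tip=(335,315,370,365,.235,.26)).items():
    q=reg(*a);print(n,len(q),q.mean(0).round(4),cv2.minEnclosingCircle(q[:,:2].astype(np.float32)),cv2.minAreaRect((q[:,:2]*1000).astype(np.float32)))
m=np.zeros(z.shape,np.uint8);g=im.max(2);m[108:245,205:345]=((g<75)&(z<.03)&(z>.003))[108:245,205:345]
q=P[m>0];r=cv2.minAreaRect((q[:,:2]*1000).astype(np.float32));print("pad part",r,cv2.boxPoints(r))
E
```

```text
amb 5842 [ 0.5152 -0.3006  0.0922] ((0.5197013020515442, -0.3044086694717407), 0.06988619267940521) ((519.9295043945312, -302.9576721191406), (57.9869270324707, 129.80526733398438), 62.63188171386719)
knob 1442 [ 0.5484 -0.3183  0.2389] ((0.5506426095962524, -0.31951335072517395), 0.01619608700275421) ((550.2988891601562, -319.0837097167969), (31.41261100769043, 30.90212631225586), 4.1956048011779785)
tip 424 [ 0.602  -0.2804  0.245 ] ((0.6045809984207153, -0.28075307607650757), 0.007475245278328657) ((604.3565063476562, -280.7835998535156), (14.193868637084961, 13.423514366149902), 27.865297317504883)
pad part ((508.6048278808594, -298.4147644042969), (152.4765167236328, 181.46197509765625), 62.8154182434082) [[ 393.06595 -324.78046]
 [ 554.4835  -407.68292]
 [ 624.1437  -272.04907]
 [ 462.72614 -189.1466 ]]
```

```bash
python3 -c "
from h import *
go(.604,-.281,.29,62.8)"
```

```text
F [-0.6  0.2 -0. ] now [ 0.485  -0.2845  0.3232] 62.87 w 0.085 t 7.6 -> shift [ 3.35  5.74 10.42] turn 0.1 rows 3.0
```

Request:
play_rows(
  moves=[
    [[0, 2, 3.5], 0],
    [[0, 4, 7], 0],
    [[1, 5.7, 10.4], 0],
    [[2.5, 5.7, 10.4], 0],
    [[3.3, 5.7, 10.4], 0],
    [[3.3, 5.7, 10.4], 0],
    [[3.3, 5.7, 10.4], 0],
  ],
  gripper=2.6,
)

```text
clock: 8.18
tcp_pos: [0.6019, -0.2808, 0.2879]
tcp_rot: [[-0.002, 0.457, 0.89], [0.001, 0.89, -0.457], [-1.0, -0.0, -0.002]]
wrist_force: [-0.1, -0.3, 0.1]
width: 0.0263
```

```bash
python3 - <<'E'
from h import *
go(.604,-.281,.228,62.8)
p,P=shot('wrist','w6')
E
```

```text
F [-0.1 -0.3  0.1] now [ 0.6019 -0.2808  0.2879] 62.84 w 0.0263 t 8.2 -> shift [5.99 0.08 0.2 ] turn 0.0 rows 1.4
```

View pics/w6.png

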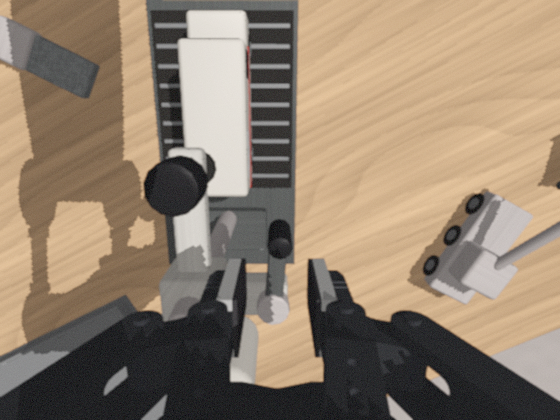

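Request:
play_rows(
  moves=[
    [[1.5, 0, 0.2], 0],
    [[3, 0, 0.2], 0],
    [[4.5, 0, 0.2], 0],
    [[5.8, 0, 0.2], 0],
    [[5.8, 0, 0.2], 0],
    [[5.8, 0, 0.2], 0],
  ],
)

```text
clock: 8.73
tcp_pos: [0.604, -0.282, 0.2323]
tcp_rot: [[0.002, 0.457, 0.89], [-0.001, 0.89, -0.457], [-1.0, -0.0, 0.002]]
wrist_force: [-0.4, 0.8, 0.3]
width: 0.0259
```

Request:
play_rows(
  moves=[
    [[0, 0, 0], 0],
    [[0, 0, 0], 0],
    [[0, 0, 0], 0],
  ],
  gripper=0.8,
  squeeze=20,
)

```text
clock: 8.98
tcp_pos: [0.6047, -0.282, 0.2328]
tcp_rot: [[0.002, 0.456, 0.89], [-0.001, 0.89, -0.456], [-1.0, -0.0, 0.003]]
wrist_force: [-2.6, 1.2, 2.6]
width: 0.0125
```

Request:
play_rows(
  moves=[
    [[0, 0.57, 0.03], 6],
    [[0, 1.14, 0.12], 12],
    [[0, 1.7, 0.27], 18],
    [[0, 2.24, 0.47], 24],
    [[0, 2.75, 0.74], 30],
    [[0, 3.23, 1.05], 36],
    [[0, 3.68, 1.41], 42],
    [[0, 4.09, 1.82], 48],
  ],
)

```text
clock: 9.65
tcp_pos: [0.6405, -0.2556, 0.232]
tcp_rot: [[0.004, 0.968, 0.25], [-0.004, 0.25, -0.968], [-1.0, 0.002, 0.005]]
wrist_force: [0.8, -7.6, 2.2]
width: 0.0131
```

```bash
python3 - <<'E'
from h import *
s=st()
for f in(48,54,60,66,72,78,84,87):
    a=np.radians(f);b=np.radians(48);dz=5.5*(np.cos(b)-np.cos(a));dy=5.5*(np.sin(a)-np.sin(b))
    # to rotated frame: y'=y cos48+z sin48 ; z'=-y sin48+z cos48
    print(f,round(dy*np.cos(b)+dz*np.sin(b),2),round(-dy*np.sin(b)+dz*np.cos(b),2),f-48)
E
```

```text
9.65 [ 0.6405 -0.2556  0.232 ] 
 [[ 0.004  0.968  0.25 ]
 [-0.004  0.25  -0.968]
 [-1.     0.002  0.005]] F [ 0.8 -7.6  2.2] w 0.0131
48 0.0 0.0 0
54 0.57 0.03 6
60 1.14 0.12 12
66 1.7 0.27 18
72 2.24 0.48 24
78 2.75 0.74 30
84 3.23 1.05 36
87 3.46 1.23 39
```

Request:
play_rows(
  moves=[
    [[0, 0.57, 0.03], 6],
    [[0, 1.14, 0.12], 12],
    [[0, 1.7, 0.27], 18],
    [[0, 2.24, 0.48], 24],
    [[0, 2.75, 0.74], 30],
    [[0, 3.23, 1.05], 36],
    [[0, 3.5, 1.23], 39],
    [[0, 3.5, 1.23], 39],
  ],
)

```text
clock: 10.32
tcp_pos: [0.6741, -0.2593, 0.2307]
tcp_rot: [[-0.006, 0.91, -0.415], [-0.003, -0.415, -0.91], [-1.0, -0.005, 0.005]]
wrist_force: [-12.6, -4.1, 2.0]
width: 0.0128
```

Request:
play_rows(
  moves=[
    [[0, 0.1, 0], 0],
    [[0, 0.2, 0], 0],
    [[0, 0.2, 0], 0],
  ],
)

```text
clock: 10.57
tcp_pos: [0.6744, -0.2594, 0.2306]
tcp_rot: [[-0.01, 0.911, -0.412], [-0.001, -0.412, -0.911], [-1.0, -0.008, 0.005]]
wrist_force: [-18.0, -2.8, 1.9]
width: 0.0127
```

```bash
python3 - <<'E'
from h import *
s=st()
E
```

```text
10.57 [ 0.6744 -0.2594  0.2306] 
 [[-0.01   0.911 -0.412]
 [-0.001 -0.412 -0.911]
 [-1.    -0.008  0.005]] F [-18.   -2.8   1.9] w 0.0127
```

Request:
play_rows(
  moves=[
    [[0, -0.2, 0], 0],
    [[0, -0.2, 0], 0],
    [[0, -0.2, 0], 0],
    [[-2, -0.2, 0], 0],
    [[-5, -0.2, 0], 0],
    [[-8, -0.2, 0], 0],
    [[-8, -0.2, 0], 0],
  ],
  gripper=2.6,
)

```text
clock: 11.15
tcp_pos: [0.6775, -0.2565, 0.3189]
tcp_rot: [[0.011, 0.913, -0.408], [-0.005, -0.408, -0.913], [-1.0, 0.012, -0.0]]
wrist_force: [-0.8, 0.4, 2.5]
width: 0.0258
```

```bash
python3 - <<'E'
from h import *
go(.5505,-.3187,.27,62.8);shot('scene','s7');shot('wrist','w7')
E
```

```text
F [-0.8  0.4  2.5] now [ 0.6775 -0.2565  0.3189] -24.1 w 0.0258 t 11.2 -> shift [ 4.78 -9.12 10.86] turn -86.9 rows 12.1
```

View pics/s7.png

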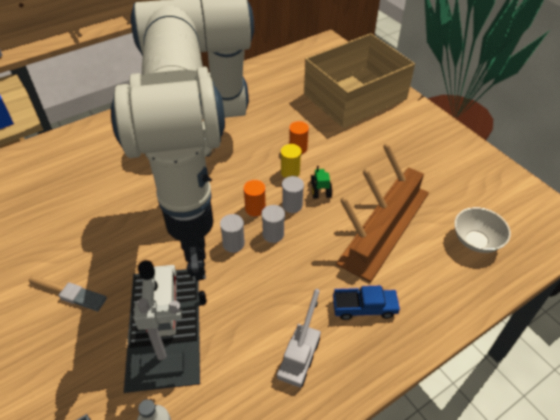

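View pics/w7.png

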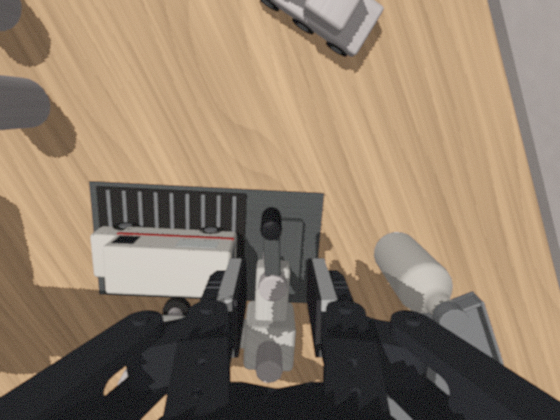

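Request:
play_rows(
  moves=[
    [[0, -2.5, 3], 0],
    [[0, -5, 6], 0],
    [[0, -7.5, 9], 0],
    [[1, -9.1, 10.9], 0],
    [[3, -9.1, 10.9], 0],
    [[4.8, -9.1, 10.9], 0],
    [[4.8, -9.1, 10.9], 0],
    [[4.8, -9.1, 10.9], 0],
  ],
  gripper=0,
)

```text
clock: 11.92
tcp_pos: [0.5485, -0.3184, 0.2596]
tcp_rot: [[-0.004, 0.913, -0.409], [0.003, -0.409, -0.913], [-1.0, -0.005, -0.001]]
wrist_force: [0.3, -0.2, 0.3]
width: -0.0001
```

```bash
python3 - <<'E'
from h import *
go(.5505,-.3187,.242);shot('wrist','w8')
E
```

```text
F [ 0.3 -0.2  0.3] now [ 0.5485 -0.3184  0.2596] -24.12 w -0.0001 t 11.9 -> shift [ 1.76  0.21 -0.05] turn 0 rows 0.4
```

View pics/w8.png

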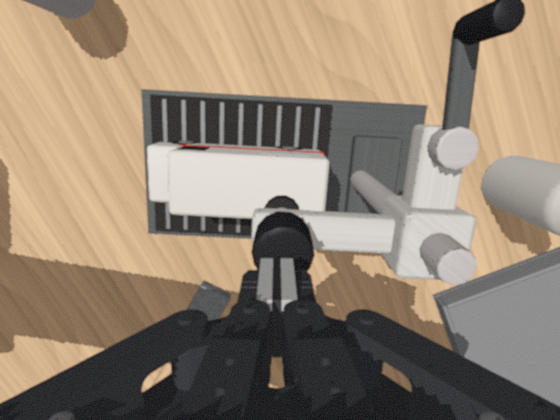

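Request:
play_rows(
  moves=[
    [[1, 0.2, 0], 0],
    [[1.7, 0.2, 0], 0],
    [[2.2, 0.2, 0], 0],
    [[3, 0.2, 0], 0],
    [[3.8, 0.2, 0], 0],
    [[4.6, 0.2, 0], 0],
    [[5.4, 0.2, 0], 0],
    [[6.2, 0.2, 0], 0],
  ],
)

```text
clock: 12.63
tcp_pos: [0.5513, -0.3196, 0.1998]
tcp_rot: [[0.001, 0.913, -0.409], [-0.0, -0.409, -0.913], [-1.0, 0.001, -0.0]]
wrist_force: [2.0, 0.4, 2.8]
width: 0.0003
```

```bash
python3 - <<'E'
from h import *
go(.5505,-.3187,.172)
E
```

```text
F [2.  0.4 2.8] now [ 0.5513 -0.3196  0.1998] -24.12 w 0.0003 t 12.6 -> shift [ 2.78 -0.11 -0.05] turn 0 rows 0.7
```

Pushing at about 3 N, as expected. I'll go on to about 3 mm above contact.

Request:
play_rows(
  moves=[
    [[0.4, 0, 0], 0],
    [[0.8, 0, 0], 0],
    [[1.2, 0, 0], 0],
    [[1.6, 0, 0], 0],
    [[1.9, 0, 0], 0],
    [[2.1, 0, 0], 0],
    [[2.2, 0, 0], 0],
    [[2.2, 0, 0], 0],
  ],
)

```text
clock: 13.3
tcp_pos: [0.5507, -0.3198, 0.1779]
tcp_rot: [[-0.001, 0.913, -0.409], [0.0, -0.409, -0.913], [-1.0, -0.001, 0.0]]
wrist_force: [0.8, -0.5, 0.1]
width: -0.0
```

Request:
play_rows(
  moves=[
    [[0.1, 0, 0], 0],
    [[0.2, 0, 0], 0],
    [[0.3, 0, 0], 0],
    [[0.3, 0, 0], 0],
  ],
)

```text
clock: 13.63
tcp_pos: [0.5507, -0.3198, 0.1751]
tcp_rot: [[-0.001, 0.913, -0.409], [-0.0, -0.409, -0.913], [-1.0, -0.0, 0.0]]
wrist_force: [-0.3, 0.4, 1.3]
width: -0.0001
```

Request:
play_rows(
  moves=[
    [[0.1, 0, 0], 0],
    [[0.2, 0, 0], 0],
    [[0.2, 0, 0], 0],
  ],
)

```text
clock: 13.88
tcp_pos: [0.5507, -0.3198, 0.173]
tcp_rot: [[-0.001, 0.913, -0.409], [0.0, -0.409, -0.913], [-1.0, -0.001, 0.0]]
wrist_force: [-1.0, 0.4, 0.9]
width: -0.0003
```

Request:
play_rows(
  moves=[
    [[0.05, 0, 0], 0],
    [[0.1, 0, 0], 0],
    [[0.1, 0, 0], 0],
  ],
)

```text
clock: 14.13
tcp_pos: [0.5508, -0.3198, 0.1721]
tcp_rot: [[-0.0, 0.913, -0.409], [-0.0, -0.409, -0.913], [-1.0, -0.0, 0.0]]
wrist_force: [-0.9, -0.2, 2.5]
width: -0.0003
```

Request:
play_rows(
  moves=[
    [[0.05, 0, 0], 0],
    [[0.1, 0, 0], 0],
    [[0.1, 0, 0], 0],
  ],
)

```text
clock: 14.38
tcp_pos: [0.5508, -0.3198, 0.1711]
tcp_rot: [[-0.0, 0.913, -0.409], [-0.0, -0.409, -0.913], [-1.0, -0.0, 0.0]]
wrist_force: [-1.2, 0.0, 2.5]
width: 0.0004
```

Request:
play_rows(
  moves=[
    [[0.05, 0, 0], 0],
    [[0.05, 0, 0], 0],
  ],
)

```text
clock: 14.55
tcp_pos: [0.5509, -0.3198, 0.1707]
tcp_rot: [[-0.0, 0.913, -0.409], [-0.0, -0.409, -0.913], [-1.0, -0.0, 0.0]]
wrist_force: [-2.3, -0.0, 1.9]
width: -0.0002
```

Request:
play_rows(
  moves=[
    [[0.05, 0, 0], 0],
    [[0.05, 0, 0], 0],
  ],
)

```text
clock: 14.72
tcp_pos: [0.5509, -0.3198, 0.1702]
tcp_rot: [[-0.0, 0.913, -0.409], [-0.0, -0.409, -0.913], [-1.0, 0.0, 0.0]]
wrist_force: [-1.5, -0.3, 2.0]
width: -0.0003
```

Request:
play_rows(
  moves=[
    [[0.05, 0, 0], 0],
    [[0.05, 0, 0], 0],
  ],
)

```text
clock: 14.88
tcp_pos: [0.5509, -0.3198, 0.17]
tcp_rot: [[0.0, 0.913, -0.409], [-0.0, -0.409, -0.913], [-1.0, 0.0, 0.0]]
wrist_force: [-1.8, -0.4, 3.5]
width: -0.0002
```

Request:
play_rows(
  moves=[
    [[0.05, 0, 0], 0],
    [[0.05, 0, 0], 0],
  ],
)

```text
clock: 15.05
tcp_pos: [0.5509, -0.3198, 0.1701]
tcp_rot: [[0.001, 0.913, -0.409], [-0.001, -0.409, -0.913], [-1.0, 0.001, 0.0]]
wrist_force: [-1.6, 0.9, 5.6]
width: 0.0001
```

Request:
play_rows(
  moves=[
    [[0.05, 0, 0], 0],
    [[0.05, 0, 0], 0],
  ],
)

```text
clock: 15.22
tcp_pos: [0.551, -0.3198, 0.1701]
tcp_rot: [[0.001, 0.913, -0.409], [-0.001, -0.409, -0.913], [-1.0, 0.001, 0.0]]
wrist_force: [-3.1, 0.2, 7.7]
width: -0.0001
```

```bash
python3 - <<'E'
from h import *
p,P=shot('wrist','w9');shot('scene','s9');st()
cv2.imwrite('pics/s9z.png',cv2.resize(cv2.imread('pics/s9.png')[230:400,100:280],None,fx=3.5,fy=3.5))
E
```

```text
15.32 [ 0.5509 -0.3198  0.17  ] 
 [[ 0.001  0.913 -0.409]
 [-0.001 -0.409 -0.913]
 [-1.     0.001  0.   ]] F [-2.5  0.5  5.8] w -0.0003
```

View pics/w9.png

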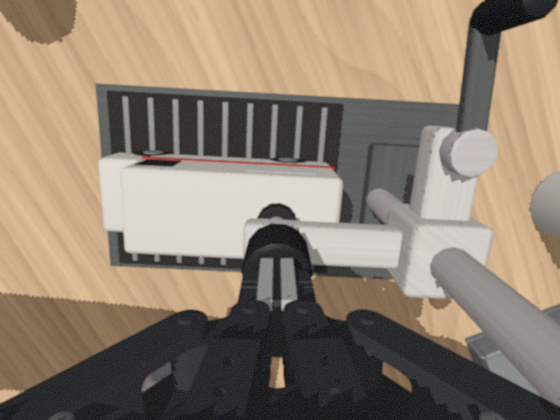

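View pics/s9z.png

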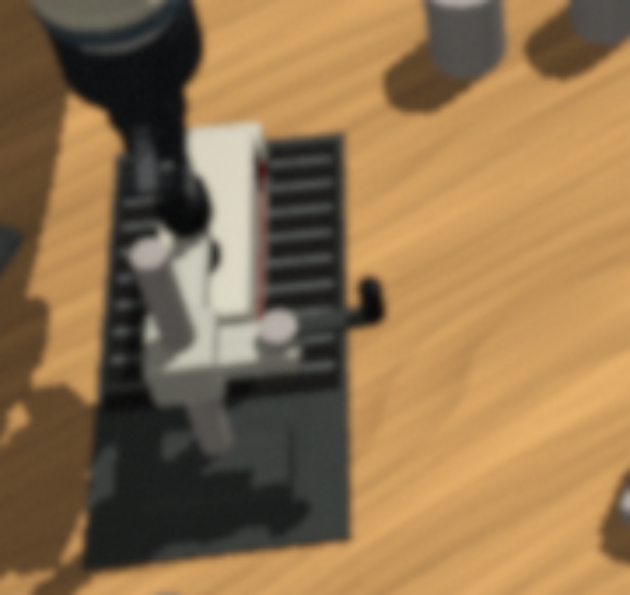

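Request:
play_rows(
  moves=[
    [[-2, 0, 0], 0],
    [[-5, 0, 0], 0],
    [[-8, 0, 0], 0],
    [[-8, 3, -3.3], 0],
    [[-8, 6, -6.6], 0],
    [[-8, 8.8, -10.5], 0],
    [[-8, 8.8, -10.5], 0],
    [[-8, 8.8, -10.5], 0],
  ],
)

```text
clock: 15.98
tcp_pos: [0.677, -0.2568, 0.2453]
tcp_rot: [[-0.002, 0.915, -0.405], [0.003, -0.405, -0.915], [-1.0, -0.003, -0.001]]
wrist_force: [0.5, -0.8, -1.3]
width: 0.0001
```

Request:
play_rows(
  moves=[
    [[0, 0, 0], 0],
    [[0, 0, 0], 0],
  ],
  gripper=2.8,
)

```text
clock: 16.15
tcp_pos: [0.6738, -0.2603, 0.2484]
tcp_rot: [[-0.0, 0.912, -0.409], [-0.0, -0.409, -0.912], [-1.0, -0.0, 0.0]]
wrist_force: [-0.1, -0.4, 0.0]
width: 0.0229
```

```bash
python3 - <<'E'
from h import *
p,P=shot('wrist','w10');go(.6744,-.2594,.165)
E
```

```text
F [-0.4 -1.1 -0.1] now [ 0.6735 -0.2607  0.249 ] -24.2 w 0.0278 t 16.2 -> shift [ 8.4   0.03 -0.16] turn 0 rows 2.0
```

View pics/w10.png

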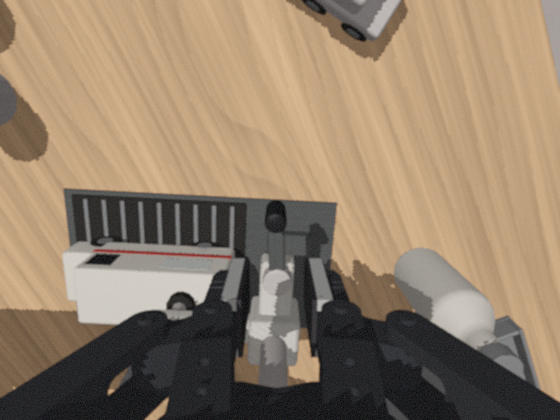

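Request:
play_rows(
  moves=[
    [[2, 0, -0.1], 0],
    [[4, 0, -0.1], 0],
    [[6, 0, -0.1], 0],
    [[7.5, 0, -0.1], 0],
    [[8.2, 0, -0.1], 0],
    [[8.2, 0, -0.1], 0],
    [[8.2, 0, -0.1], 0],
  ],
)

```text
clock: 16.78
tcp_pos: [0.6741, -0.2596, 0.1677]
tcp_rot: [[0.001, 0.912, -0.41], [-0.0, -0.41, -0.912], [-1.0, 0.001, 0.0]]
wrist_force: [-1.1, -0.6, 0.3]
width: 0.0278
```

Request:
play_rows(
  moves=[
    [[0, 0, 0], 0],
    [[0, 0, 0], 0],
    [[0, 0, 0], 0],
  ],
  gripper=0.8,
  squeeze=20,
)

```text
clock: 17.03
tcp_pos: [0.6739, -0.2591, 0.1691]
tcp_rot: [[0.0, 0.912, -0.409], [-0.001, -0.409, -0.912], [-1.0, 0.0, 0.0]]
wrist_force: [-5.2, 2.3, 2.4]
width: 0.0123
```

Request:
play_rows(
  moves=[
    [[0, -0.57, 0.03], -6],
    [[0, -1.14, 0.12], -12],
    [[0, -1.7, 0.27], -18],
    [[0, -2.24, 0.47], -24],
    [[0, -2.75, 0.74], -30],
    [[0, -3.23, 1.05], -36],
    [[0, -3.68, 1.41], -42],
    [[0, -4.09, 1.82], -48],
  ],
)

```text
clock: 17.7
tcp_pos: [0.6302, -0.2591, 0.1692]
tcp_rot: [[0.003, 0.912, 0.409], [-0.001, 0.409, -0.912], [-1.0, 0.002, 0.003]]
wrist_force: [0.2, -1.5, 1.0]
width: 0.0125
```

Request:
play_rows(
  moves=[
    [[0, -0.57, 0.03], -6],
    [[0, -1.14, 0.12], -12],
    [[0, -1.7, 0.27], -18],
    [[0, -2.24, 0.48], -24],
    [[0, -2.75, 0.74], -30],
    [[0, -3.2, 1.05], -36],
    [[0, -3.4, 1.2], -39],
    [[0, -3.4, 1.2], -39],
  ],
)

```text
clock: 18.37
tcp_pos: [0.6035, -0.2842, 0.1691]
tcp_rot: [[0.002, 0.455, 0.89], [-0.001, 0.89, -0.455], [-1.0, -0.0, 0.002]]
wrist_force: [-2.8, 0.3, 3.7]
width: 0.0127
```

Request:
play_rows(
  moves=[
    [[0, -0.1, 0], 0],
    [[0, -0.2, 0], 0],
    [[0, -0.2, 0], 0],
  ],
)

```text
clock: 18.62
tcp_pos: [0.6034, -0.2844, 0.169]
tcp_rot: [[0.003, 0.457, 0.89], [0.001, 0.89, -0.457], [-1.0, 0.002, 0.002]]
wrist_force: [-1.9, 3.2, 6.0]
width: 0.0124
```

Request:
play_rows(
  moves=[
    [[0, -0.2, 0], 0],
    [[0, -0.3, 0], 0],
    [[0, -0.3, 0], 0],
  ],
)

```text
clock: 18.87
tcp_pos: [0.6032, -0.2848, 0.169]
tcp_rot: [[0.005, 0.454, 0.891], [0.004, 0.891, -0.454], [-1.0, 0.006, 0.002]]
wrist_force: [1.0, 10.4, 7.1]
width: 0.0123
```

At the stop (10 N, no motion). Release and lift.

Request:
play_rows(
  moves=[
    [[0, 0.3, 0], 0],
    [[0, 0.5, 0], 0],
    [[0, 0.5, 0], 0],
    [[0, 0.5, 0], 0],
    [[-2, 0.5, 0], 0],
    [[-5, 0.5, 0], 0],
    [[-9, 0.5, 0], 0],
    [[-12, 0.5, 0], 0],
  ],
  gripper=2.8,
)

```text
clock: 19.53
tcp_pos: [0.6032, -0.284, 0.2891]
tcp_rot: [[0.001, 0.457, 0.889], [-0.001, 0.889, -0.457], [-1.0, -0.0, 0.001]]
wrist_force: [0.5, 0.1, 1.4]
width: 0.0279
```

```bash
python3 - <<'E'
from h import *
go(.49,-.28,.33)
E
```

```text
F [0.5 0.1 1.4] now [ 0.6032 -0.284   0.2891] 62.8 w 0.0279 t 19.5 -> shift [ -4.1   -4.82 -10.25] turn 0 rows 2.9
```

Request:
play_rows(
  moves=[
    [[-3, -1.5, -3.5], 0],
    [[-4, -3, -7], 0],
    [[-4, -4.8, -10.2], 0],
    [[-4, -4.8, -13], 0],
    [[-4, -4.8, -13], 0],
  ],
  gripper=8.5,
)

```text
clock: 19.95
tcp_pos: [0.4621, -0.2664, 0.3287]
tcp_rot: [[0.001, 0.459, 0.889], [-0.001, 0.889, -0.459], [-1.0, -0.001, 0.002]]
wrist_force: [-0.0, 0.8, 0.9]
width: 0.0846
```

```bash
python3 - <<'E'
from h import *
p,P=shot('wrist','w11');st();shot('scene','s11');z=P[...,2]
cv2.imwrite('pics/s11z.png',cv2.resize(cv2.imread('pics/s11.png')[230:400,100:280],None,fx=3.5,fy=3.5))
E
```

```text
20.0 [ 0.464  -0.2669  0.3282] 
 [[ 0.002  0.458  0.889]
 [-0.002  0.889 -0.458]
 [-1.    -0.001  0.002]] F [ 0.5 -0.1 -0.3] w 0.0845
```

View pics/w11.png

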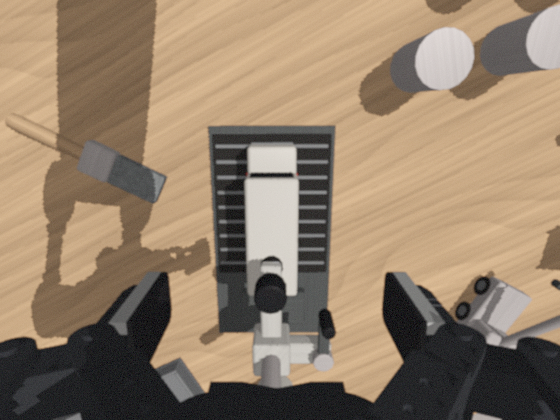

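View pics/s11z.png

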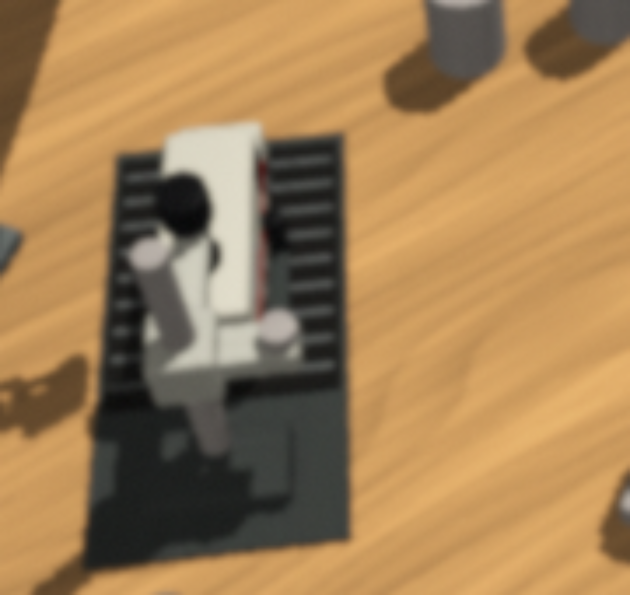

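```bash
python3 - <<'E'
from h import *
go(.4364,-.0664,.15,112.4)
E
```

```text
F [-0.5 -0.2  0.4] now [ 0.4652 -0.2672  0.3275] 62.78 w 0.0852 t 20.1 -> shift [ 17.73  16.55 -11.79] turn -49.6 rows 6.9
```

Request:
play_rows(
  moves=[
    [[2, 2.5, -1.8], -7],
    [[4, 5, -3.6], -14],
    [[6, 7.5, -5.4], -21],
    [[9, 10, -7.2], -28],
    [[12, 12.5, -9], -35],
    [[15, 15, -10.8], -42],
    [[17, 16.5, -11.8], -49.6],
    [[17.7, 16.5, -11.8], -49.6],
  ],
  gripper=7.8,
)

```text
clock: 20.72
tcp_pos: [0.4349, -0.0628, 0.145]
tcp_rot: [[-0.007, -0.391, 0.92], [0.003, 0.92, 0.391], [-1.0, 0.005, -0.005]]
wrist_force: [-0.1, -0.8, -0.5]
width: 0.0783
```

```bash
python3 - <<'E'
from h import *
p,P=shot('wrist','w12')
go(.4364,-.0664,.026,112.4)
z=P[...,2]
n,l,s,c=cv2.connectedComponentsWithStats(((z>.078)&(z<.093)).astype(np.uint8))
for i in range(1,n):
    if s[i,4]>300:
        q=P[l==i];print(s[i],[np.round(v,4) for v in cv2.minEnclosingCircle(q[:,:2].astype(np.float32))])
E
```

```text
F [ 0.2 -0.4 -1.1] now [ 0.4352 -0.0646  0.1455] 112.68 w 0.0776 t 20.8 -> shift [11.95 -0.26  0.1 ] turn 0.3 rows 2.9
[ 439  142  107   99 8101] [array([0.3643, 0.0441]), np.float64(0.0298)]
[ 220  181   98   94 7156] [array([ 0.4358, -0.0675]), np.float64(0.0291)]
[ 526  272   34   79 1848] [array([0.4154, 0.1271]), np.float64(0.0265)]
[ 351  294   41   75 1633] [array([0.4736, 0.0265]), np.float64(0.0269)]
```

View pics/w12.png

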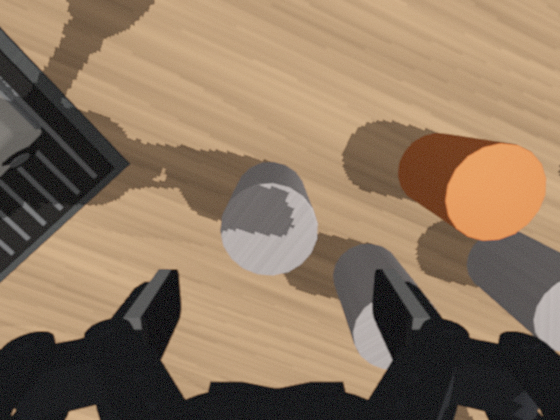

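Request:
play_rows(
  moves=[
    [[1, -0.3, 0.1], 0],
    [[4, -0.3, 0.1], 0],
    [[7, -0.3, 0.1], 0],
    [[10, -0.3, 0.1], 0],
    [[11.5, -0.3, 0.1], 0],
    [[12, -0.3, 0.1], 0],
    [[12, -0.3, 0.1], 0],
  ],
)

```text
clock: 21.35
tcp_pos: [0.4384, -0.0698, 0.0292]
tcp_rot: [[-0.001, -0.38, 0.925], [-0.0, 0.925, 0.38], [-1.0, 0.001, -0.001]]
wrist_force: [-0.9, -0.1, 0.5]
width: 0.0777
```

Request:
play_rows(
  moves=[
    [[0, 0, 0], 0],
    [[0, 0, 0], 0],
    [[0, 0, 0], 0],
    [[0, 0, 0], 0],
  ],
  gripper=5,
  squeeze=25,
)

```text
clock: 21.68
tcp_pos: [0.44, -0.0694, 0.0322]
tcp_rot: [[0.004, -0.382, 0.924], [-0.002, 0.924, 0.382], [-1.0, -0.003, 0.004]]
wrist_force: [0.6, -0.8, 5.1]
width: 0.0583
```

```bash
python3 - <<'E'
from h import *
p,P=shot('wrist','w13')
# peg k=0 tip T; P=T+dx along rack x
X=np.array([np.cos(.3917),np.sin(.3917)]);T=np.array([.5385,.264])
g=T+.011*X;print(g)
go(*g,.225,112.4)
E
```

```text
[0.54866688 0.26819936]
F [ 0.8 -1.8  6.5] now [ 0.4399 -0.0694  0.0322] 112.45 w 0.0586 t 21.7 -> shift [-19.29  26.99  23.01] turn 0.1 rows 9.7
```

View pics/w13.png

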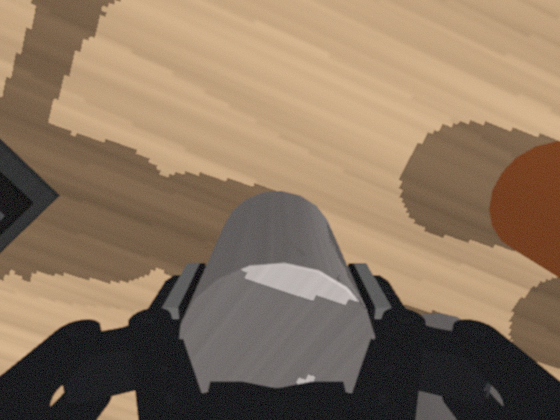

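Request:
play_rows(
  moves=[
    [[-4, 0, 0], 0],
    [[-8, 0, 0], 0],
    [[-12, 1, 1], 0],
    [[-15, 3, 3], 0],
    [[-18, 5.5, 5], 0],
    [[-19.3, 8, 7.2], 0],
    [[-19.3, 10.7, 9.5], 0],
    [[-19.3, 13.4, 11.8], 0],
  ],
)

```text
clock: 22.4
tcp_pos: [0.497, 0.1019, 0.2253]
tcp_rot: [[0.004, -0.382, 0.924], [0.001, 0.924, 0.382], [-1.0, -0.001, 0.004]]
wrist_force: [0.3, -0.5, -0.9]
width: 0.0585
```

```bash
python3 - <<'E'
from h import *
go(.54867+.0028,.2682+.0011,.225,112.4)
E
```

```text
F [ 0.3 -0.5 -0.9] now [0.497  0.1019 0.2253] 112.45 w 0.0585 t 22.4 -> shift [ 0.06 13.39 11.42] turn 0.0 rows 4.2
```

Request:
play_rows(
  moves=[
    [[0, 2.7, 2.3], 0],
    [[0, 5.4, 4.6], 0],
    [[0, 8.1, 6.9], 0],
    [[0, 10.8, 9.2], 0],
    [[0, 12.4, 10.6], 0],
    [[0, 12.9, 11], 0],
    [[0, 12.9, 11], 0],
    [[0, 12.9, 11], 0],
  ],
)

```text
clock: 23.07
tcp_pos: [0.5483, 0.261, 0.2227]
tcp_rot: [[-0.0, -0.382, 0.924], [-0.001, 0.924, 0.382], [-1.0, -0.001, -0.001]]
wrist_force: [0.4, -0.0, -0.7]
width: 0.0585
```

```bash
python3 - <<'E'
from h import *
p,P=shot('wrist','w14');shot('scene','s14');shot('top','t14')
go(.54867+.0028,.2682+.0011,.225,112.4)
cv2.imwrite('pics/s14z.png',cv2.resize(cv2.imread('pics/s14.png')[120:290,270:450],None,fx=3.5,fy=3.5))
E
```

```text
F [0.4 0.7 0. ] now [0.5485 0.2601 0.2234] 112.38 w 0.0584 t 23.2 -> shift [-0.16  0.73  0.62] turn -0.0 rows 0.2
```

View pics/w14.png

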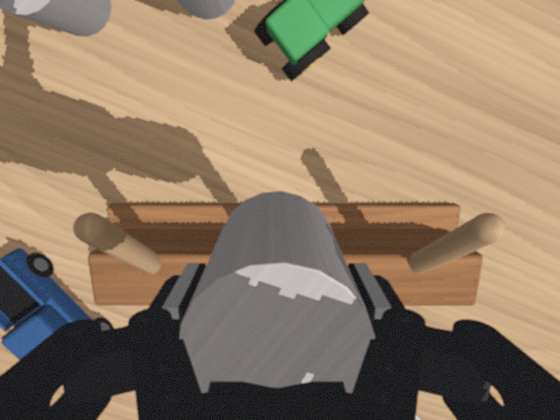

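View pics/s14z.png

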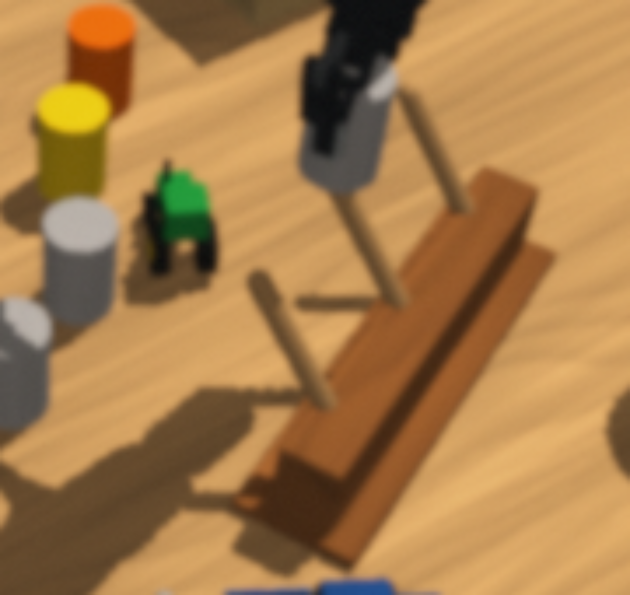

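Request:
play_rows(
  moves=[
    [[0, 0.7, 0.6], 0],
    [[0, 0.7, 0.6], 0],
    [[0, 0.7, 0.6], 0],
  ],
)

```text
clock: 23.47
tcp_pos: [0.5514, 0.2701, 0.2229]
tcp_rot: [[0.0, -0.382, 0.924], [0.0, 0.924, 0.382], [-1.0, 0.0, 0.0]]
wrist_force: [1.0, 0.3, -0.4]
width: 0.0584
```

Request:
play_rows(
  moves=[
    [[1, 0, 0], 0],
    [[2, 0, 0], 0],
    [[3, 0, 0], 0],
    [[4, 0, 0], 0],
    [[5, 0, 0], 0],
    [[5, 0, 0], 0],
  ],
)

```text
clock: 23.97
tcp_pos: [0.5503, 0.2697, 0.1689]
tcp_rot: [[-0.005, -0.382, 0.924], [-0.002, 0.924, 0.382], [-1.0, -0.0, -0.005]]
wrist_force: [0.2, -0.4, -0.9]
width: 0.0584
```

```bash
python3 - <<'E'
from h import *
p,P=shot('wrist','w15');shot('scene','s15')
go(.54867+.0028,.2682+.0011,.175,112.4)
cv2.imwrite('pics/s15z.png',cv2.resize(cv2.imread('pics/s15.png')[120:290,270:450],None,fx=3.5,fy=3.5))
E
```

```text
F [ 0.8 -0.9 -0.8] now [0.551  0.27   0.1718] 112.47 w 0.0581 t 24.1 -> shift [-0.32 -0.09  0.02] turn 0.1 rows 0.1
```

View pics/s15z.png

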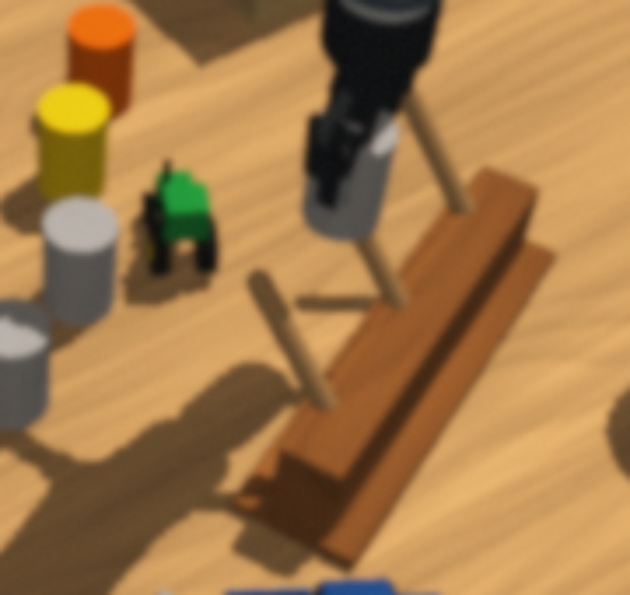

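Request:
play_rows(
  moves=[
    [[0.4, 0, 0.2], 0],
    [[0.8, 0, 0.4], 0],
    [[1.2, 0, 0.4], 0],
    [[1.6, 0, 0.4], 0],
    [[1.8, 0, 0.4], 0],
    [[1.8, 0, 0.4], 0],
  ],
  squeeze=20,
)

```text
clock: 24.57
tcp_pos: [0.5564, 0.2723, 0.1557]
tcp_rot: [[0.004, -0.382, 0.924], [0.002, 0.924, 0.382], [-1.0, 0.0, 0.005]]
wrist_force: [5.4, 1.9, 0.5]
width: 0.0584
```

```bash
python3 - <<'E'
from h import *
p,P=shot('wrist','w16');shot('scene','s16');st()
cv2.imwrite('pics/s16z.png',cv2.resize(cv2.imread('pics/s16.png')[120:290,270:450],None,fx=3.5,fy=3.5))
E
```

```text
24.67 [0.5564 0.2723 0.1557] 
 [[ 0.004 -0.382  0.924]
 [ 0.002  0.924  0.382]
 [-1.     0.     0.005]] F [5.5 2.2 1.4] w 0.0586
```

View pics/s16z.png

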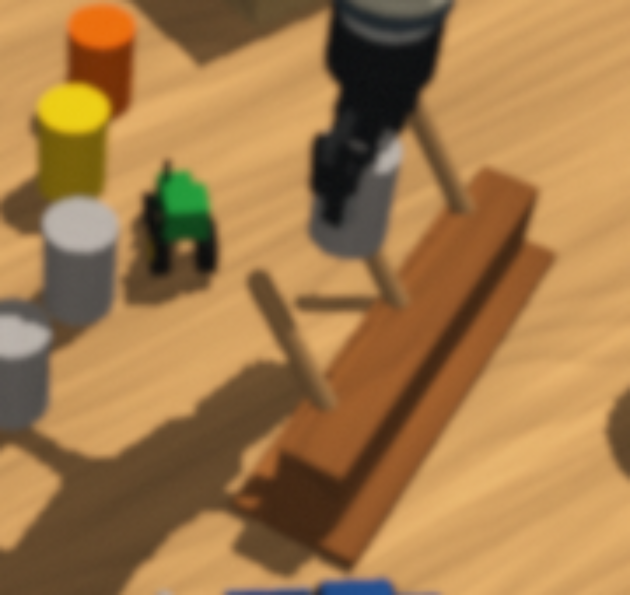

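View pics/w16.png

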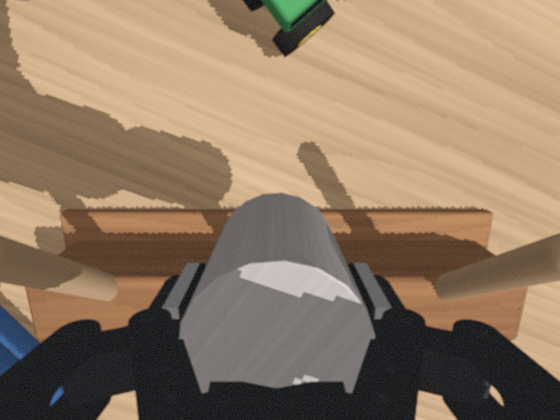

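Request:
play_rows(
  moves=[
    [[0.3, 0, 0], 0],
    [[0.6, 0, 0], 0],
    [[0.9, 0, 0], 0],
    [[1.2, 0, 0], 0],
    [[1.2, 0, 0], 0],
  ],
)

```text
clock: 25.08
tcp_pos: [0.556, 0.2721, 0.1434]
tcp_rot: [[0.003, -0.382, 0.924], [0.001, 0.924, 0.382], [-1.0, 0.0, 0.004]]
wrist_force: [6.1, 2.3, 0.7]
width: 0.0587
```

```bash
python3 - <<'E'
from h import *
p,P=shot('wrist','w17');shot('scene','s17');st()
cv2.imwrite('pics/s17z.png',cv2.resize(cv2.imread('pics/s17.png')[120:290,270:450],None,fx=3.5,fy=3.5))
E
```

```text
25.18 [0.5561 0.2722 0.1432] 
 [[ 0.003 -0.382  0.924]
 [ 0.001  0.924  0.382]
 [-1.     0.     0.003]] F [5.4 2.2 0.3] w 0.0585
```

View pics/s17z.png

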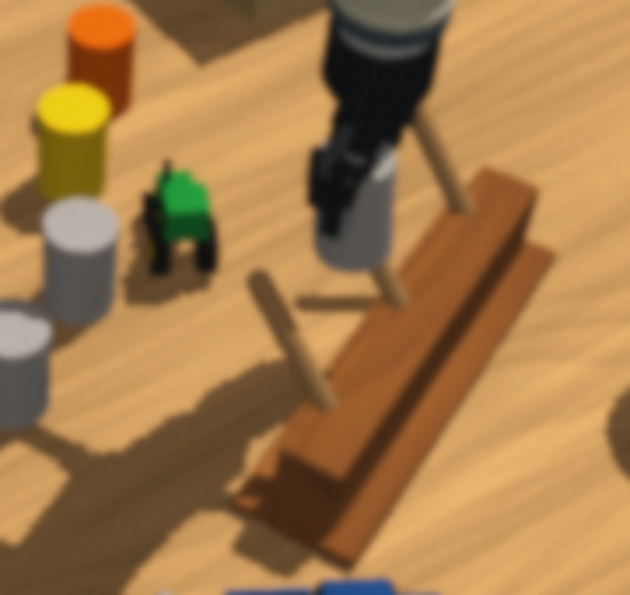

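View pics/w17.png

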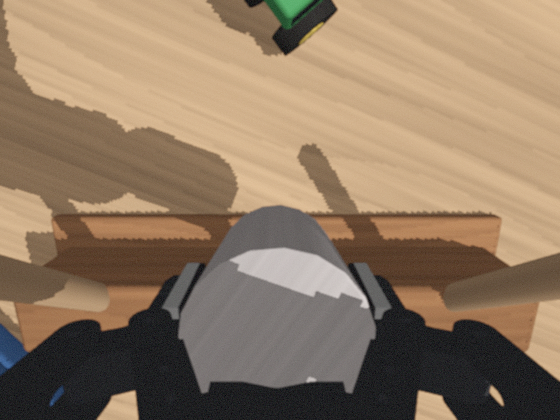

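Request:
play_rows(
  moves=[
    [[0.3, 0, 0], 0],
    [[0.6, 0, 0], 0],
    [[0.9, 0, 0], 0],
    [[1.2, 0, 0], 0],
    [[1.2, 0, 0], 0],
  ],
)

```text
clock: 25.6
tcp_pos: [0.5557, 0.272, 0.131]
tcp_rot: [[0.002, -0.382, 0.924], [0.001, 0.924, 0.382], [-1.0, 0.0, 0.002]]
wrist_force: [5.9, 2.8, 0.4]
width: 0.0582
```

```bash
python3 - <<'E'
from h import *
p,P=shot('wrist','w18');shot('scene','s18');st()
cv2.imwrite('pics/s18z.png',cv2.resize(cv2.imread('pics/s18.png')[120:290,270:450],None,fx=3.5,fy=3.5))
E
```

```text
25.7 [0.5558 0.2721 0.1308] 
 [[ 0.002 -0.382  0.924]
 [ 0.001  0.924  0.382]
 [-1.     0.     0.002]] F [5.6 2.1 0.7] w 0.0583
```

View pics/s18z.png

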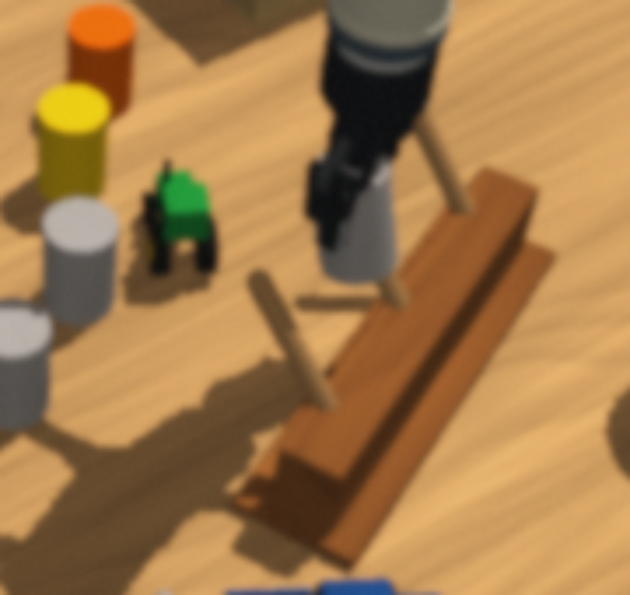

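View pics/w18.png

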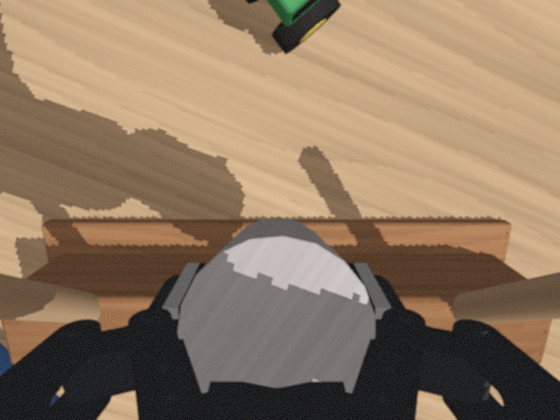

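Request:
play_rows(
  moves=[
    [[0.2, 0, -0.1], 0],
    [[0.4, 0, -0.2], 0],
    [[0.4, 0, -0.2], 0],
  ],
)

```text
clock: 25.95
tcp_pos: [0.5538, 0.2712, 0.1279]
tcp_rot: [[0.003, -0.382, 0.924], [0.001, 0.924, 0.382], [-1.0, 0.0, 0.003]]
wrist_force: [4.4, 3.0, 6.1]
width: 0.0586
```

Request:
play_rows(
  moves=[
    [[0.2, 0, -0.1], 0],
    [[0.4, 0, -0.2], 0],
    [[0.4, 0, -0.2], 0],
  ],
)

```text
clock: 26.2
tcp_pos: [0.5539, 0.2712, 0.1277]
tcp_rot: [[0.01, -0.382, 0.924], [0.004, 0.924, 0.382], [-1.0, 0.0, 0.01]]
wrist_force: [5.9, 3.0, 14.4]
width: 0.0587
```

```bash
python3 - <<'E'
from h import *
p,P=shot('wrist','w19');shot('scene','s19');st()
cv2.imwrite('pics/s19z.png',cv2.resize(cv2.imread('pics/s19.png')[120:290,270:450],None,fx=3.5,fy=3.5))
E
```

```text
26.3 [0.5539 0.2713 0.1277] 
 [[ 0.009 -0.382  0.924]
 [ 0.004  0.924  0.382]
 [-1.     0.     0.01 ]] F [ 6.6  2.2 14.2] w 0.0585
```

View pics/w19.png

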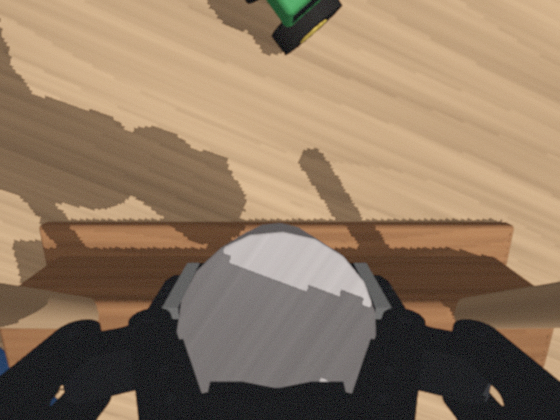

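Request:
play_rows(
  moves=[
    [[-0.4, 0, 0.1], 0],
    [[-0.4, 0, 0.1], 0],
  ],
)

```text
clock: 26.47
tcp_pos: [0.553, 0.2708, 0.1285]
tcp_rot: [[0.003, -0.382, 0.924], [0.001, 0.924, 0.382], [-1.0, 0.0, 0.003]]
wrist_force: [2.0, 0.6, 5.2]
width: 0.0582
```

Request:
play_rows(
  moves=[
    [[0, 0, 0], 0],
    [[0, 0, 0], 0],
    [[0, 0, 0], 0],
    [[0, 0, 0], 0],
    [[0, 0, 0], 0],
  ],
  gripper=8.5,
)

```text
clock: 26.88
tcp_pos: [0.5517, 0.2703, 0.1258]
tcp_rot: [[-0.002, -0.382, 0.924], [-0.001, 0.924, 0.382], [-1.0, -0.0, -0.002]]
wrist_force: [0.5, -0.3, -0.1]
width: 0.0851
```

```bash
python3 - <<'E'
from h import *
p,P=shot('wrist','w20');shot('scene','s20');st()
cv2.imwrite('pics/s20z.png',cv2.resize(cv2.imread('pics/s20.png')[120:290,270:450],None,fx=3.5,fy=3.5))
E
```

```text
26.98 [0.552  0.2704 0.1263] 
 [[-0.001 -0.382  0.924]
 [-0.     0.924  0.382]
 [-1.    -0.    -0.001]] F [-0.6 -0.4  0.2] w 0.085
```

View pics/w20.png

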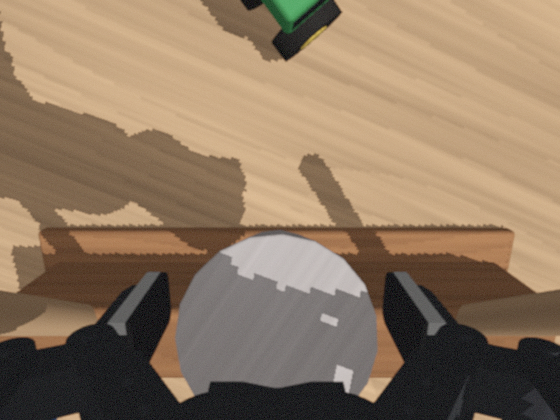

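View pics/s20z.png

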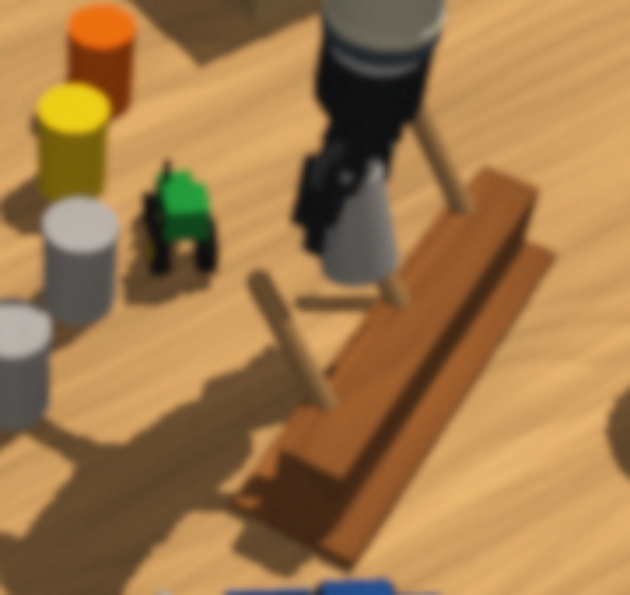

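Request:
play_rows(
  moves=[
    [[-1, 0, 0], 0],
    [[-3, 0, 0], 0],
    [[-6, 0, 0], 0],
    [[-9, 0, 0], 0],
    [[-12, 0, -1], 0],
    [[-14, 0, -4], 0],
    [[-14, 0, -8], 0],
    [[-14, 0, -8], 0],
  ],
)

```text
clock: 27.65
tcp_pos: [0.4737, 0.2383, 0.2696]
tcp_rot: [[0.001, -0.383, 0.924], [0.0, 0.924, 0.383], [-1.0, 0.0, 0.001]]
wrist_force: [-0.3, 0.7, -0.2]
width: 0.0849
```

```bash
python3 - <<'E'
from h import *
p,P=shot('wrist','w21');p,S=shot('scene','s21');p,T=shot('top','t21');go(.4677,.0362,.12,112.4)
cv2.imwrite('pics/s21z.png',cv2.resize(cv2.imread('pics/s21.png')[120:290,270:450],None,fx=3.5,fy=3.5))
E
```

```text
F [ 1.2 -0.3  1. ] now [0.4784 0.24   0.2678] 112.46 w 0.0853 t 27.8 -> shift [ 14.76 -18.43  -8.81] turn 0.1 rows 6.0
```

View pics/s21z.png

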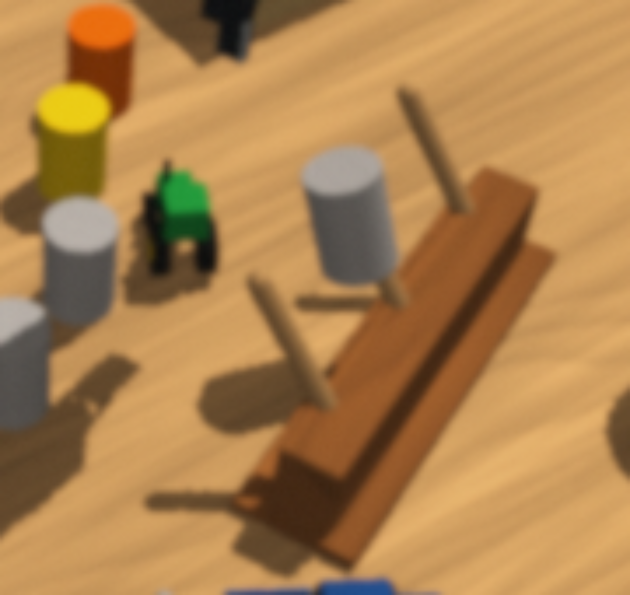

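View pics/w21.png

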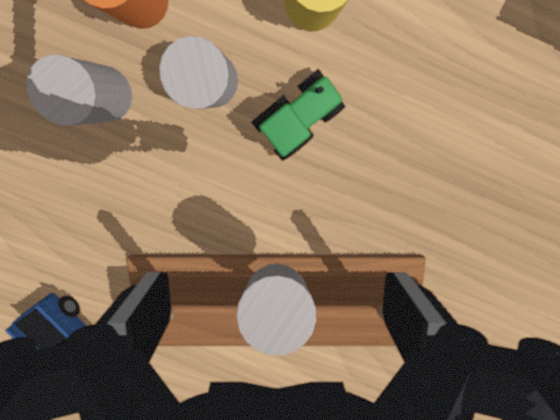

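```bash
cat >> h.py <<'E'
def hung(P,T,Xa=.3917):
    X=np.array([np.cos(Xa),np.sin(Xa),0]);Y=np.array([-np.sin(Xa),np.cos(Xa),0]);Z=np.array([0,0,1.]);d=-.5736*X+.8192*Z;n=np.cross(d,Y)
    q=P.reshape(-1,3);q=q[np.isfinite(q[:,0])];w=q-T
    q=q[(np.linalg.norm(w,axis=1)<.05)&(w@d>-.012)]
    for _ in range(6):
        c=q.mean(0);U,S,V=np.linalg.svd(q-c,full_matrices=False);nn=V[2]*np.sign(V[2][2]);q=q[abs((q-c)@nn)<.003] if _<5 else q
    c,r=cv2.minEnclosingCircle(np.c_[(q-T)@Y,(q-T)@n].astype(np.float32))
    print("n",len(q),"mean",((q.mean(0)-T)*1000).round(1),"tilt",np.degrees(np.arctan2(-nn@X,nn[2])).round(1),"side",np.degrees(np.arcsin(nn@Y)).round(1),"along d",(((q.mean(0)-T)@d)*1000).round(1),"circ(Y,n) mm",np.round(np.array(c)*1000,1),round(r*1000,1))
E
python3 - <<'E'
from h import *
for n in('w21','s21','t21'): hung(np.load(f'pics/{n}_P.npy'),np.array([.5385,.264,.173]))
E
```

```text
n 4895 mean [4.8 2.5 7.1] tilt 18.4 side 0.0 along d 2.8 circ(Y,n) mm [ 0.6 -8.4] 28.8
n 225 mean [7.5 1.2 6.5] tilt 17.7 side -3.2 along d 1.1 circ(Y,n) mm [-3.9 -8. ] 30.3
n 84 mean [ 12.3 -11.7   7. ] tilt 17.3 side -5.7 along d 1.8 circ(Y,n) mm [-12.3  -9.8] 20.1
```

Request:
play_rows(
  moves=[
    [[0, -4, -1.8], 0],
    [[0, -8, -3.6], 0],
    [[0, -12, -5.5], 0],
    [[2, -15, -7], 0],
    [[6, -18, -8.5], 0],
    [[10, -18.4, -8.8], 0],
    [[13, -18.4, -8.8], 0],
    [[14, -18.4, -8.8], 0],
  ],
  gripper=7.8,
)

```text
clock: 28.47
tcp_pos: [0.4649, 0.035, 0.1193]
tcp_rot: [[-0.011, -0.38, 0.925], [-0.0, 0.925, 0.38], [-1.0, 0.004, -0.011]]
wrist_force: [-1.0, 0.1, -0.6]
width: 0.0781
```

```bash
cat >> h.py <<'E'
def tops(name):
    p,P=shot('wrist',name);z=P[...,2]
    n,l,s,c=cv2.connectedComponentsWithStats(((z>.078)&(z<.093)).astype(np.uint8))
    for i in range(1,n):
        if s[i,4]>300:
            q=P[l==i];print(s[i],[np.round(v,4) for v in cv2.minEnclosingCircle(q[:,:2].astype(np.float32))])
E
python3 - <<'E'
from h import *
tops('w22');go(.4677,.0362,.029,112.4)
E
```

```text
[  314     0   128   130 13186] [array([0.3644, 0.0441]), np.float64(0.0292)]
[ 436  169  119  109 9894] [array([0.4109, 0.1361]), np.float64(0.0296)]
[ 222  197  109  105 8959] [array([0.4673, 0.0358]), np.float64(0.0292)]
F [ 0.2  0.5 -1.1] now [0.4651 0.0358 0.1203] 112.38 w 0.0779 t 28.5 -> shift [ 9.13 -0.1   0.35] turn -0.0 rows 2.2
```

View pics/w22.png

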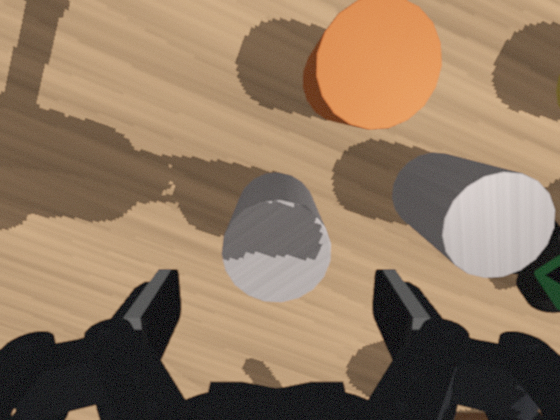

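Request:
play_rows(
  moves=[
    [[1, 0, 0.1], 0],
    [[4, 0, 0.1], 0],
    [[7, 0, 0.1], 0],
    [[8.6, 0, 0.1], 0],
    [[9.2, 0, 0.1], 0],
    [[9.2, 0, 0.1], 0],
  ],
)

```text
clock: 29.02
tcp_pos: [0.4691, 0.0374, 0.0354]
tcp_rot: [[0.0, -0.383, 0.924], [0.0, 0.924, 0.383], [-1.0, -0.0, 0.0]]
wrist_force: [0.2, -0.6, 0.4]
width: 0.0778
```

Request:
play_rows(
  moves=[
    [[0, 0, 0], 0],
    [[0, 0, 0], 0],
    [[0, 0, 0], 0],
    [[0, 0, 0], 0],
  ],
  gripper=5,
  squeeze=22,
)

```text
clock: 29.35
tcp_pos: [0.4702, 0.037, 0.0377]
tcp_rot: [[0.005, -0.382, 0.924], [0.0, 0.924, 0.382], [-1.0, -0.002, 0.005]]
wrist_force: [0.2, 0.1, 6.1]
width: 0.0564
```

```bash
python3 - <<'E'
from h import *
s=robot.observe();X=np.array([np.cos(.3917),np.sin(.3917)])
off=(s["tcp_pos"][:2]-np.array([.4673,.0358]))@X;print("off",off)
T=np.array([.5824,.1577]);g=T+(.011+off)*X;print(g);go(*g,.225,112.4)
E
```

```text
off 0.0031258283103645463
[0.59545596 0.16309268]
F [0.2 0.1 6.1] now [0.4702 0.037  0.0377] 112.48 w 0.0564 t 29.4 -> shift [-18.66   6.83  16.49] turn 0.1 rows 6.2
```

Request:
play_rows(
  moves=[
    [[-4, 0, 0], 0],
    [[-8, 0, 0], 0],
    [[-12, 0, 1], 0],
    [[-16, 1, 3.5], 0],
    [[-19, 3, 7], 0],
    [[-19.2, 5, 10.5], 0],
    [[-19.2, 6.5, 14], 0],
    [[-19.2, 6.8, 16.2], 0],
  ],
)

```text
clock: 30.02
tcp_pos: [0.5936, 0.1647, 0.2292]
tcp_rot: [[0.004, -0.384, 0.923], [0.002, 0.923, 0.384], [-1.0, 0.0, 0.004]]
wrist_force: [0.5, -0.6, -1.0]
width: 0.0561
```

Request:
play_rows(
  moves=[
    [[0, 0, 0.2], 0],
    [[0, 0, 0.2], 0],
    [[0, 0, 0.2], 0],
  ],
)

```text
clock: 30.27
tcp_pos: [0.5936, 0.162, 0.2268]
tcp_rot: [[-0.001, -0.382, 0.924], [-0.0, 0.924, 0.382], [-1.0, -0.0, -0.001]]
wrist_force: [-0.5, 0.1, -0.4]
width: 0.0562
```

```bash
python3 - <<'E'
from h import *
go(.5955,.1631,.2307,112.4)
shot('wrist','w23')
E
```

```text
F [-0.5  0.1 -0.4] now [0.5936 0.162  0.2268] 112.47 w 0.0562 t 30.3 -> shift [-0.39  0.03  0.22] turn 0.1 rows 0.1
```

View pics/w23.png

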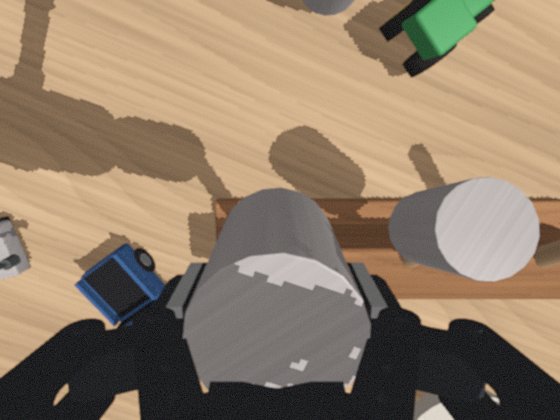

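Request:
play_rows(
  moves=[
    [[0.6, 0, 0.1], 0],
    [[1.6, 0, 0.1], 0],
    [[2.6, 0, 0.1], 0],
    [[3.6, 0, 0.1], 0],
    [[4.6, 0, 0.1], 0],
    [[4.8, 0, 0.1], 0],
    [[4.8, 0, 0.1], 0],
  ],
)

```text
clock: 30.9
tcp_pos: [0.594, 0.1624, 0.1769]
tcp_rot: [[-0.003, -0.382, 0.924], [-0.001, 0.924, 0.382], [-1.0, 0.001, -0.003]]
wrist_force: [-0.6, -0.6, -0.2]
width: 0.0558
```

Request:
play_rows(
  moves=[
    [[0.4, 0, 0.2], 0],
    [[0.8, 0, 0.4], 0],
    [[1.2, 0, 0.4], 0],
    [[1.6, 0, 0.4], 0],
    [[1.8, 0, 0.4], 0],
    [[1.8, 0, 0.4], 0],
  ],
  squeeze=20,
)

```text
clock: 31.4
tcp_pos: [0.599, 0.1645, 0.1611]
tcp_rot: [[0.002, -0.382, 0.924], [0.001, 0.924, 0.382], [-1.0, 0.0, 0.002]]
wrist_force: [2.2, 2.4, -0.1]
width: 0.0564
```

Request:
play_rows(
  moves=[
    [[0.3, 0, 0], 0],
    [[0.6, 0, 0], 0],
    [[0.9, 0, 0], 0],
    [[1.2, 0, 0], 0],
    [[1.2, 0, 0], 0],
  ],
)

```text
clock: 31.82
tcp_pos: [0.5982, 0.1641, 0.1475]
tcp_rot: [[-0.001, -0.382, 0.924], [-0.0, 0.924, 0.382], [-1.0, 0.0, -0.001]]
wrist_force: [3.9, 1.8, 0.1]
width: 0.0566
```

Request:
play_rows(
  moves=[
    [[0.3, 0, 0], 0],
    [[0.6, 0, 0], 0],
    [[0.9, 0, 0], 0],
    [[1.2, 0, 0], 0],
    [[1.2, 0, 0], 0],
  ],
)

```text
clock: 32.23
tcp_pos: [0.5982, 0.1641, 0.1355]
tcp_rot: [[-0.001, -0.382, 0.924], [-0.0, 0.924, 0.382], [-1.0, 0.0, -0.001]]
wrist_force: [3.0, 3.4, 0.2]
width: 0.0565
```

```bash
python3 - <<'E'
from h import *
shot('wrist','w24');shot('scene','s24');st()
cv2.imwrite('pics/s24z.png',cv2.resize(cv2.imread('pics/s24.png')[120:290,270:450],None,fx=3.5,fy=3.5))
E
```

```text
32.33 [0.5982 0.1641 0.1358] 
 [[-0.001 -0.382  0.924]
 [-0.     0.924  0.382]
 [-1.     0.    -0.001]] F [2.6 2.3 0. ] w 0.0561
```

View pics/w24.png

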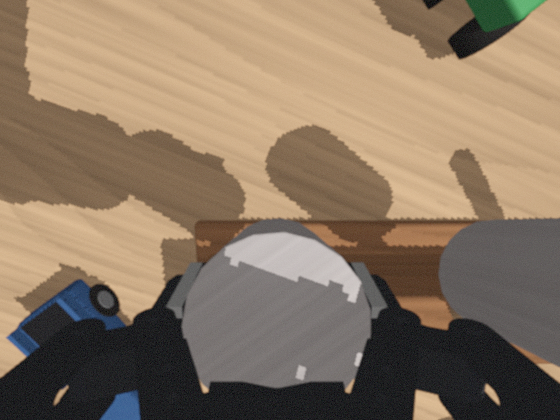

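Same behaviour as the first one. I'll go on until the tip meets the bottom.

Request:
play_rows(
  moves=[
    [[0.2, 0, -0.1], 0],
    [[0.4, 0, -0.2], 0],
    [[0.4, 0, -0.2], 0],
  ],
)

```text
clock: 32.58
tcp_pos: [0.5967, 0.1634, 0.1334]
tcp_rot: [[0.001, -0.382, 0.924], [0.0, 0.924, 0.382], [-1.0, -0.0, 0.001]]
wrist_force: [3.4, 2.0, 3.7]
width: 0.0564
```

Request:
play_rows(
  moves=[
    [[0.2, 0, 0], 0],
    [[0.3, 0, 0], 0],
    [[0.3, 0, 0], 0],
  ],
)

```text
clock: 32.83
tcp_pos: [0.5969, 0.1634, 0.1331]
tcp_rot: [[0.003, -0.382, 0.924], [0.001, 0.924, 0.382], [-1.0, -0.001, 0.003]]
wrist_force: [-2.2, 1.3, 13.8]
width: 0.0561
```

Bottomed at 0.133 m. Unload, open, retreat up.

Request:
play_rows(
  moves=[
    [[-0.5, 0, 0.1], 0],
    [[-0.5, 0, 0.1], 0],
  ],
)

```text
clock: 33.0
tcp_pos: [0.5972, 0.1634, 0.1351]
tcp_rot: [[-0.001, -0.382, 0.924], [-0.001, 0.924, 0.382], [-1.0, -0.0, -0.001]]
wrist_force: [-0.6, 0.2, -0.9]
width: 0.0561
```

Request:
play_rows(
  moves=[
    [[0, 0, 0], 0],
    [[0, 0, 0], 0],
    [[0, 0, 0], 0],
    [[0, 0, 0], 0],
    [[0, 0, 0], 0],
  ],
  gripper=8.5,
)

```text
clock: 33.42
tcp_pos: [0.5974, 0.1636, 0.1343]
tcp_rot: [[-0.001, -0.382, 0.924], [-0.0, 0.924, 0.382], [-1.0, 0.0, -0.001]]
wrist_force: [-0.6, -0.0, 0.5]
width: 0.085
```

Request:
play_rows(
  moves=[
    [[-1, 0, 0], 0],
    [[-3, 0, 0], 0],
    [[-6, 0, 0], 0],
    [[-9, 0, 0], 0],
    [[-12, 0, -1], 0],
    [[-14, 0, -4], 0],
    [[-14, 0, -8], 0],
    [[-14, 0, -8], 0],
  ],
)

```text
clock: 34.08
tcp_pos: [0.519, 0.1316, 0.2777]
tcp_rot: [[0.001, -0.382, 0.924], [-0.0, 0.924, 0.382], [-1.0, -0.001, 0.001]]
wrist_force: [0.9, 0.9, -0.9]
width: 0.0848
```

```bash
python3 - <<'E'
from h import *
p,P=shot('wrist','w25');p,S=shot('scene','s25')
for Q in (P,S): hung(Q,np.array([.5824,.1577,.173]))
go(.411,.1362,.12,150)
cv2.imwrite('pics/s25z.png',cv2.resize(cv2.imread('pics/s25.png')[120:290,270:450],None,fx=3.5,fy=3.5))
E
```

```text
n 4556 mean [7.5 1.9 7.6] tilt 16.7 side -1.6 along d 1.9 circ(Y,n) mm [ -1.3 -11.1] 28.9
n 282 mean [10.2  0.4  7.2] tilt 16.5 side -3.7 along d 0.4 circ(Y,n) mm [-4.3 -9.8] 29.9
F [0.1 0.3 0.4] now [0.5228 0.1329 0.2764] 112.45 w 0.0849 t 34.2 -> shift [ 15.61   4.58 -10.25] turn -37.6 rows 5.2
```

View pics/w25.png

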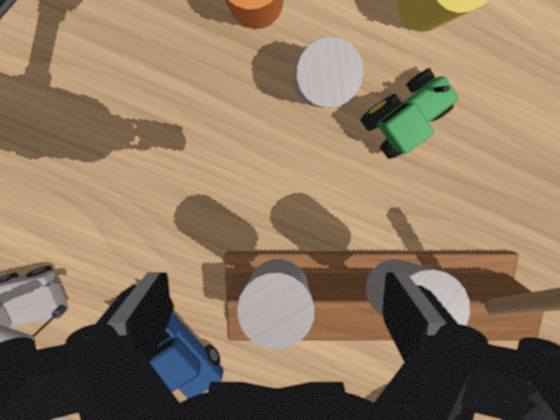

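View pics/s25z.png

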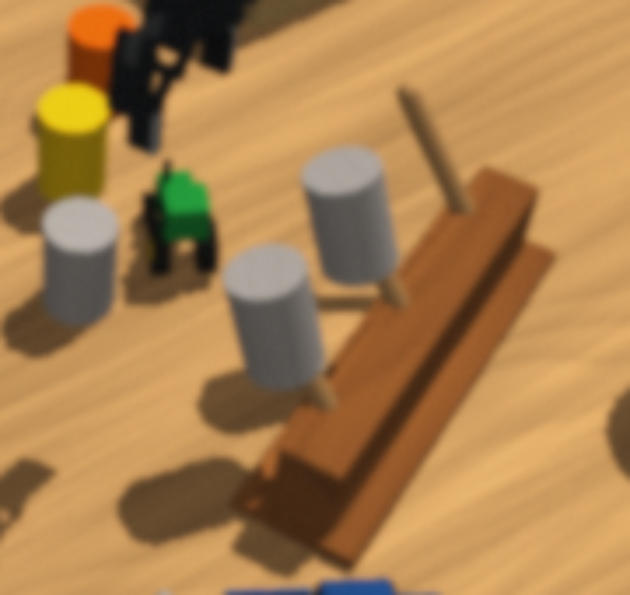

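Request:
play_rows(
  moves=[
    [[0, 1, -2], -7],
    [[0, 2, -4], -14],
    [[1, 3, -6], -21],
    [[3, 4, -8], -28],
    [[6, 4.6, -10.2], -35],
    [[9, 4.6, -10.2], -37.6],
    [[12, 4.6, -10.2], -37.6],
    [[13.5, 4.6, -10.2], -37.6],
  ],
  gripper=7.4,
)

```text
clock: 34.85
tcp_pos: [0.411, 0.1368, 0.1361]
tcp_rot: [[-0.004, -0.867, 0.498], [-0.001, 0.498, 0.867], [-1.0, 0.003, -0.003]]
wrist_force: [-0.4, -0.3, 0.6]
width: 0.0742
```

```bash
python3 - <<'E'
from h import *
tops('w26');go(.411,.1362,.032,150)
E
```

```text
[ 206    0  118  100 9776] [array([0.3645, 0.0443]), np.float64(0.0291)]
[ 226  184  102   98 7740] [array([0.4106, 0.1362]), np.float64(0.0292)]
[ 448  192  108   98 8012] [array([0.2998, 0.2057]), np.float64(0.0298)]
F [-1.2 -0.3 -2.2] now [0.4103 0.1366 0.1339] 150.09 w 0.0741 t 34.9 -> shift [10.19 -0.14  0.06] turn 0.1 rows 2.4
```

View pics/w26.png

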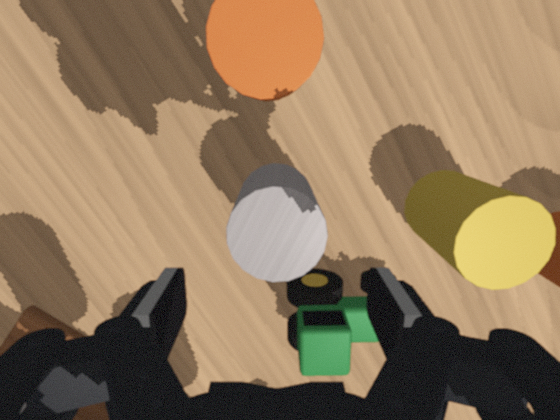

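```bash
python3 - <<'E'
from h import *
P=np.load('pics/w26_P.npy');T=np.load('pics/t21_P.npy');im=cv2.imread('pics/w26.png').astype(int);tm=cv2.imread('pics/t21.png').astype(int)
c=np.array([.4106,.1362])
for th in (150,120,165):
    y=np.array([np.cos(np.radians(th)),np.sin(np.radians(th))]);z=np.array([y[1],-y[0]])
    for n,Q,I in(("w",P[200:390,280:430],im[200:390,280:430]),("t",T[228:275,195:236],tm[228:275,195:236])):
        q=Q[(Q[...,2]>.015)&(Q[...,2]<.09)&(Q[...,1]>.165)&(Q[...,0]<.49)&(Q[...,0]>.35)&((I[...,1]>I[...,2]+15)|(I.max(-1)<70))]
        a=(q[:,:2]-c)@y*1000;b=(q[:,:2]-c)@z*1000
        print(th,n,len(q),"y",a.min().round(),a.max().round(),"z",b.min().round(),b.max().round())
        for y0 in range(-30,70,10):
            k=(a>=y0)&(a<y0+10)
            if k.sum()>3: print("  y",y0,"zmin",np.percentile(b[k],2).round(),np.percentile(b[k],98).round(),"h",q[k][:,2].max().round(3))
E
```

```text
150 w 6265 y 8.0 75.0 z 58.0 111.0
  y 0 zmin 59.0 107.0 h 0.033
  y 10 zmin 59.0 108.0 h 0.079
  y 20 zmin 59.0 100.0 h 0.079
  y 30 zmin 59.0 100.0 h 0.079
  y 40 zmin 59.0 100.0 h 0.079
  y 50 zmin 59.0 95.0 h 0.049
  y 60 zmin 61.0 97.0 h 0.049
150 t 196 y 8.0 93.0 z 59.0 109.0
  y 0 zmin 61.0 105.0 h 0.034
  y 10 zmin 60.0 109.0 h 0.082
  y 20 zmin 60.0 101.0 h 0.081
  y 30 zmin 60.0 95.0 h 0.082
  y 40 zmin 60.0 79.0 h 0.079
120 w 6265 y 37.0 114.0 z 16.0 90.0
  y 30 zmin 46.0 51.0 h 0.034
  y 40 zmin 40.0 57.0 h 0.078
  y 50 zmin 35.0 79.0 h 0.079
  y 60 zmin 29.0 86.0 h 0.079
120 t 196 y 38.0 129.0 z 23.0 88.0
  y 40 zmin 41.0 57.0 h 0.076
  y 50 zmin 35.0 79.0 h 0.082
  y 60 zmin 31.0 87.0 h 0.082
165 w 6265 y -19.0 54.0 z 59.0 114.0
  y -20 zmin 97.0 109.0 h 0.075
  y -10 zmin 61.0 103.0 h 0.079
  y 0 zmin 62.0 105.0 h 0.079
  y 10 zmin 65.0 107.0 h 0.079
  y 20 zmin 67.0 104.0 h 0.079
  y 30 zmin 69.0 109.0 h 0.049
  y 40 zmin 79.0 112.0 h 0.049
  y 50 zmin 76.0 85.0 h 0.024
165 t 196 y -18.0 69.0 z 61.0 124.0
  y -20 zmin 78.0 109.0 h 0.073
  y -10 zmin 62.0 104.0 h 0.082
  y 0 zmin 63.0 100.0 h 0.08
  y 10 zmin 66.0 93.0 h 0.082
  y 20 zmin 68.0 80.0 h 0.079
  y 30 zmin 70.0 76.0 h 0.035
  y 50 zmin 113.0 123.0 h 0.05
  y 60 zmin 101.0 118.0 h 0.05
```

Request:
play_rows(
  moves=[
    [[1.5, -0.1, 0], 0],
    [[4, -0.1, 0], 0],
    [[7, -0.1, 0], 0],
    [[9.2, -0.1, 0], 0],
    [[10, -0.1, 0], 0],
    [[10, -0.1, 0], 0],
  ],
)

```text
clock: 35.4
tcp_pos: [0.4121, 0.1362, 0.0383]
tcp_rot: [[-0.004, -0.867, 0.499], [-0.001, 0.499, 0.867], [-1.0, 0.003, -0.003]]
wrist_force: [0.5, -0.5, 0.6]
width: 0.074
```

Request:
play_rows(
  moves=[
    [[0, 0, 0], 0],
    [[0, 0, 0], 0],
    [[0, 0, 0], 0],
    [[0, 0, 0], 0],
  ],
  gripper=5,
  squeeze=22,
)

```text
clock: 35.73
tcp_pos: [0.414, 0.1366, 0.0419]
tcp_rot: [[0.004, -0.867, 0.499], [0.001, 0.499, 0.867], [-1.0, -0.003, 0.003]]
wrist_force: [0.6, -0.4, 3.6]
width: 0.0573
```

```bash
python3 - <<'E'
from h import *
s=robot.observe();R=np.array(s["tcp_rot"]);
off=(s["tcp_pos"][:2]-np.array([.4106,.1362]))@R[:2,2];print("off z",off)
X=np.array([np.cos(.3917),np.sin(.3917)])
T=np.array([.4946,.3703]);g=T+(.011+off)*X;print(g);go(*g,s["tcp_pos"][2]+.193,112.4)
E
```

```text
off z 0.0020002498286724357
[0.50661563 0.37526298]
F [ 0.6 -0.4  3.6] now [0.414  0.1366 0.0419] 150.07 w 0.0573 t 35.7 -> shift [-19.24   3.83  25.36] turn 37.7 rows 7.7
```

Request:
play_rows(
  moves=[
    [[-4, 0, 0], 0],
    [[-8, 0, 0], 0],
    [[-12, 0, 0], 0],
    [[-16, 1, 2.5], 6],
    [[-19, 2.5, 6], 13],
    [[-19.2, 4, 9.5], 20],
    [[-19.2, 5.5, 13], 27],
    [[-19.2, 7, 16.5], 34],
  ],
)

```text
clock: 36.4
tcp_pos: [0.434, 0.3077, 0.2344]
tcp_rot: [[0.004, -0.449, 0.894], [0.002, 0.894, 0.449], [-1.0, 0.0, 0.004]]
wrist_force: [0.2, -0.3, -0.1]
width: 0.0573
```

```bash
python3 - <<'E'
from h import *
go(.44,.35,.234,112.4)
go(.5066,.3753,.234,112.4)
E
```

```text
F [ 0.2 -0.3 -0.1] now [0.434  0.3077 0.2344] 116.65 w 0.0573 t 36.4 -> shift [0.05 3.51 2.43] turn 4.3 rows 1.0
F [ 0.2 -0.3 -0.1] now [0.434  0.3077 0.2344] 116.65 w 0.0573 t 36.4 -> shift [0.08 2.78 9.52] turn 4.3 rows 2.4
```

Request:
play_rows(
  moves=[
    [[0, 2, 2], 3],
    [[0, 2.8, 4], 4.3],
    [[0, 2.8, 6.5], 4.3],
    [[0, 2.8, 8.5], 4.3],
    [[0, 2.8, 9.3], 4.3],
    [[0, 2.8, 9.3], 4.3],
    [[0, 2.8, 9.3], 4.3],
  ],
)

```text
clock: 36.98
tcp_pos: [0.5033, 0.3728, 0.2317]
tcp_rot: [[-0.001, -0.386, 0.922], [-0.0, 0.922, 0.386], [-1.0, -0.0, -0.001]]
wrist_force: [-0.9, 0.0, -0.6]
width: 0.0577
```

```bash
python3 - <<'E'
from h import *
go(.5066,.3753,.234,112.4);shot('wrist','w27');shot('scene','s27')
cv2.imwrite('pics/s27z.png',cv2.resize(cv2.imread('pics/s27.png')[120:290,270:450],None,fx=3.5,fy=3.5))
E
```

```text
F [-0.9  0.  -0.6] now [0.5033 0.3728 0.2317] 112.72 w 0.0577 t 37.0 -> shift [-0.23  0.1   0.4 ] turn 0.3 rows 0.1
```

View pics/w27.png

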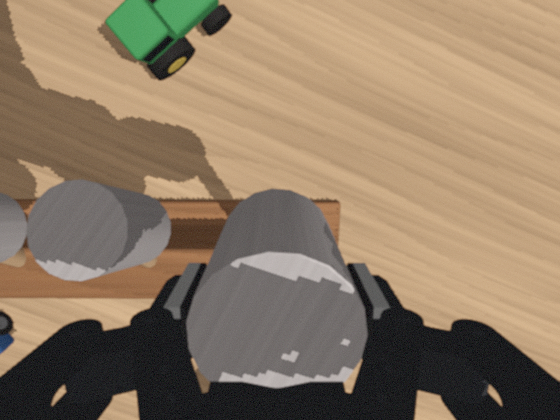

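View pics/s27z.png

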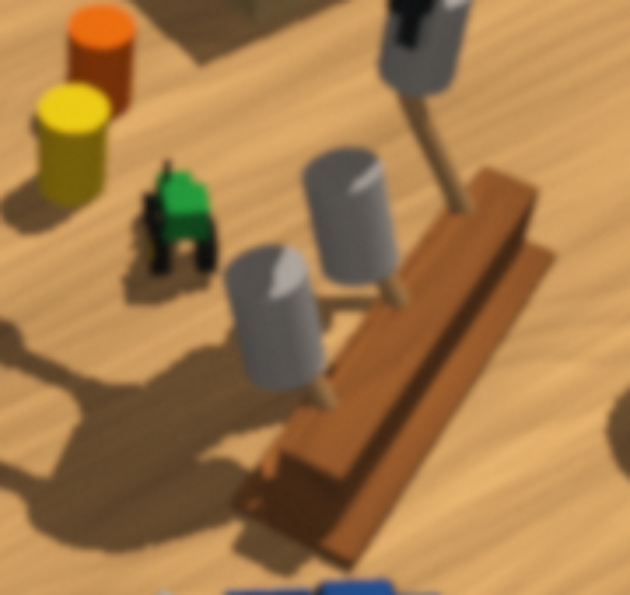

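Request:
play_rows(
  moves=[
    [[0, 0.1, 0.3], 0.3],
    [[1, 0.1, 0.3], 0.3],
    [[2, 0.1, 0.3], 0.3],
    [[3, 0.1, 0.3], 0.3],
    [[4, 0.1, 0.3], 0.3],
    [[4.9, 0.1, 0.3], 0.3],
    [[4.9, 0.1, 0.3], 0.3],
  ],
)

```text
clock: 37.67
tcp_pos: [0.5051, 0.3747, 0.1791]
tcp_rot: [[-0.004, -0.382, 0.924], [-0.002, 0.924, 0.382], [-1.0, -0.001, -0.004]]
wrist_force: [0.4, -0.2, -1.1]
width: 0.0581
```

Request:
play_rows(
  moves=[
    [[0.4, 0, 0.2], 0],
    [[0.8, 0, 0.4], 0],
    [[1.2, 0, 0.4], 0],
    [[1.6, 0, 0.4], 0],
    [[1.8, 0, 0.4], 0],
    [[1.8, 0, 0.4], 0],
  ],
  squeeze=20,
)

```text
clock: 38.17
tcp_pos: [0.5102, 0.3772, 0.1652]
tcp_rot: [[0.002, -0.382, 0.924], [0.001, 0.924, 0.382], [-1.0, 0.001, 0.002]]
wrist_force: [3.6, 1.9, -0.8]
width: 0.0574
```

Request:
play_rows(
  moves=[
    [[0.3, 0, 0], 0],
    [[0.6, 0, 0], 0],
    [[0.9, 0, 0], 0],
    [[1.2, 0, 0], 0],
    [[1.2, 0, 0], 0],
  ],
)

```text
clock: 38.58
tcp_pos: [0.5094, 0.3766, 0.1513]
tcp_rot: [[-0.001, -0.382, 0.924], [-0.001, 0.924, 0.382], [-1.0, -0.0, -0.001]]
wrist_force: [3.5, 2.1, -1.2]
width: 0.0571
```

Request:
play_rows(
  moves=[
    [[0.3, 0, 0], 0],
    [[0.6, 0, 0], 0],
    [[0.9, 0, 0], 0],
    [[0.9, 0, 0], 0],
  ],
)

```text
clock: 38.92
tcp_pos: [0.5093, 0.3766, 0.1425]
tcp_rot: [[-0.001, -0.382, 0.924], [-0.001, 0.924, 0.382], [-1.0, -0.0, -0.001]]
wrist_force: [2.5, 2.6, -1.6]
width: 0.0575
```

Request:
play_rows(
  moves=[
    [[0.3, 0, -0.1], 0],
    [[0.5, 0, -0.2], 0],
    [[0.5, 0, -0.2], 0],
  ],
)

```text
clock: 39.17
tcp_pos: [0.5074, 0.3758, 0.138]
tcp_rot: [[-0.001, -0.382, 0.924], [-0.001, 0.924, 0.382], [-1.0, -0.0, -0.001]]
wrist_force: [2.9, 1.9, -0.1]
width: 0.0568
```

Request:
play_rows(
  moves=[
    [[0.15, 0, 0], 0],
    [[0.3, 0, 0], 0],
    [[0.3, 0, 0], 0],
  ],
)

```text
clock: 39.42
tcp_pos: [0.5077, 0.376, 0.1373]
tcp_rot: [[0.001, -0.382, 0.924], [0.001, 0.924, 0.382], [-1.0, 0.0, 0.001]]
wrist_force: [-2.1, 0.5, 7.0]
width: 0.057
```

Bottomed. Release and withdraw.

Request:
play_rows(
  moves=[
    [[-0.2, 0, 0], 0],
    [[-0.2, 0, 0], 0],
  ],
)

```text
clock: 39.58
tcp_pos: [0.5077, 0.3759, 0.1379]
tcp_rot: [[-0.0, -0.382, 0.924], [-0.0, 0.924, 0.382], [-1.0, -0.0, -0.0]]
wrist_force: [0.6, 0.7, 1.9]
width: 0.057
```

Request:
play_rows(
  moves=[
    [[0, 0, 0], 0],
    [[0, 0, 0], 0],
    [[0, 0, 0], 0],
    [[0, 0, 0], 0],
    [[0, 0, 0], 0],
  ],
  gripper=8.5,
)

```text
clock: 40.0
tcp_pos: [0.5076, 0.3758, 0.1373]
tcp_rot: [[-0.001, -0.382, 0.924], [-0.0, 0.924, 0.382], [-1.0, -0.0, -0.001]]
wrist_force: [-0.8, -0.2, -0.7]
width: 0.0851
```

Request:
play_rows(
  moves=[
    [[-1, 0, 0], 0],
    [[-3, 0, 0], 0],
    [[-6, 0, 0], 0],
    [[-9, 0, 0], 0],
    [[-12, 0, -1], 0],
    [[-15, 0, -4], 0],
    [[-16, 0, -8], 0],
    [[-16, 0, -8], 0],
  ],
)

```text
clock: 40.67
tcp_pos: [0.43, 0.3442, 0.3051]
tcp_rot: [[0.006, -0.383, 0.924], [0.005, 0.924, 0.383], [-1.0, 0.002, 0.008]]
wrist_force: [0.4, 0.6, 0.5]
width: 0.0849
```

```bash
python3 - <<'E'
from h import *
p,P=shot('wrist','w28');p,S=shot('scene','s28');p,T=shot('top','t28');st()
for t in ((.4946,.3703,.173),(.5385,.264,.173),(.5824,.1577,.173)):
  for Q in (P,S): 
    try: hung(Q,np.array(t))
    except Exception as e: print(e)
z=T[...,2]
m=np.zeros(z.shape,bool);m[150:255,345:440]=1
q=T[m&(z>.085)&(z<.1)];print("amb",len(q),cv2.minAreaRect((q[:,:2]*1000).astype(np.float32)))
q=T[m&(z>.16)&(z<.185)];print(len(q),q.mean(0))
E
```

```text
40.82 [0.4338 0.3455 0.2988] 
 [[ 0.002 -0.382  0.924]
 [ 0.001  0.924  0.382]
 [-1.     0.     0.002]] F [ 1.1 -0.  -0.4] w 0.0852
n 3750 mean [9. 3. 8.] tilt 15.6 side -1.2 along d 1.1 circ(Y,n) mm [ -0.4 -11.9] 28.9
n 190 mean [12.1  2.2  7.6] tilt 16.2 side -4.1 along d -0.7 circ(Y,n) mm [ -3.7 -11.6] 30.3
n 1325 mean [ -0.4 -10.9   3.6] tilt 16.5 side 4.0 along d 5.6 circ(Y,n) mm [ 0.4 -7.2] 29.3
n 224 mean [7.5 1.  6.7] tilt 17.9 side -2.4 along d 1.3 circ(Y,n) mm [-4.6 -9.5] 30.6
n 1012 mean [ 3.1 16.7  7.3] tilt 23.0 side 13.2 along d 0.7 circ(Y,n) mm [ 8.6 -7.6] 26.6
n 277 mean [9.4 0.7 7. ] tilt 17.1 side -2.3 along d 0.6 circ(Y,n) mm [ -3.2 -10.6] 30.4
amb 767 ((524.8192749023438, -304.262939453125), (58.88697814941406, 142.17520141601562), 62.88334655761719)
164 [ 0.5710172  -0.31635106  0.17123489]
```

View pics/s28.png

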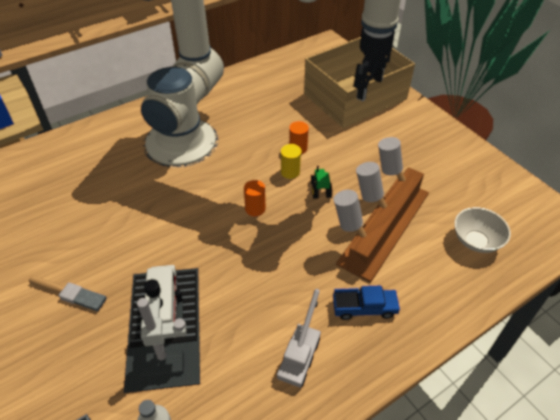

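View pics/t28.png

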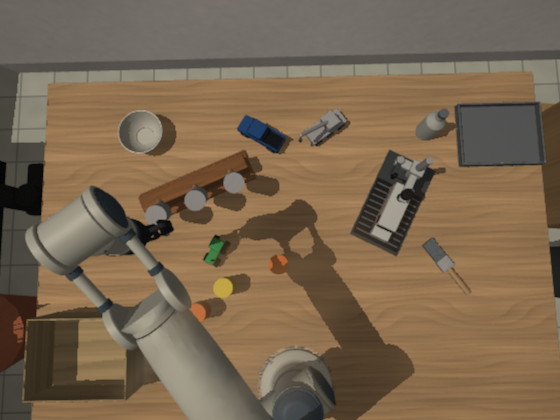

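```bash
python3 - <<'E'
import cv2
a=cv2.imread("pics/t28.png")[140:260,340:450];b=cv2.imread("pics/s28.png")[250:390,110:220]
a=cv2.resize(a,(400,436),interpolation=cv2.INTER_CUBIC);b=cv2.resize(b,(343,436),interpolation=cv2.INTER_CUBIC)
cv2.imwrite("pics/fin.png",cv2.hconcat([a,b]))
E
```

```text
(no output)
```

View pics/fin.png

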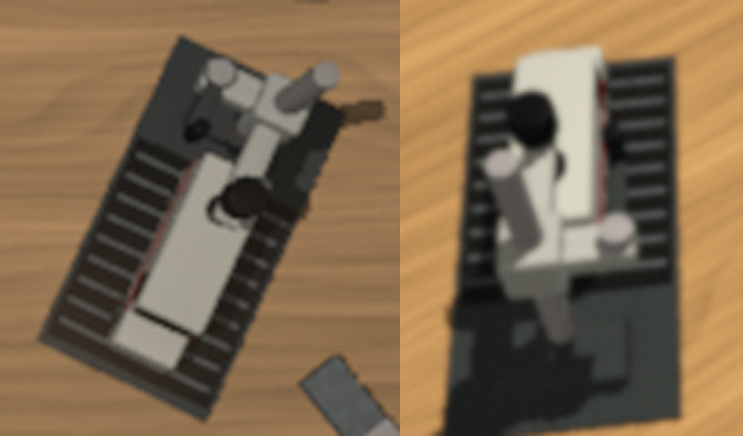

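The lever points back along the pad towards the robot, so it is locked. The foot is on the roof and the ambulance is square on the pad. The gripper is clear of everything, so I'm handing in.

```bash
python3 -c "
from cell import job
print(job.sign_off())"
```

```text
the job is handed in; nothing more can be done
None
```

The job is done and handed in at about 41 s of the 210 s allowed; signing off reported no verdict.

- **Ambulance:** It stands square on the pad with its bonnet towards the robot. My last check put it within about 2 mm of the pad's centre and aligned with it to better than a degree. I saw no sign that it had been knocked aside.
- **Stop and lever:** I opened the lever to its limit, then pushed the stop down at about 3 N. It halted with the knob top at 170 mm, the height calculated for foot-on-roof contact, and the force rose to about 8 N. I then swung the lever back to its limit, and the last pictures show it locked with the foot on the roof.
- **Beakers:** All three steel beakers were there, and each hangs on its own peg. On each one the push-on force rose when the peg's tip met the bottom. After release I measured a gap of about 1 mm on the two I worked out, which is within the measuring error. They rest at about 16–18° from vertical rather than the pegs' 35°, because they are loose on the thinner pegs.
- **Other toys and look-alikes:** I touched none of them, and they look unmoved in the final picture.

None of the last checks failed. The first ambulance reading from above the gripper was blocked by the arm, so I measured it again with the wrist camera.

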